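# Hasp the spares bin shut and hold the bulldog clip open on its stock card

### The job

Shut up the spares bin for the night: first swing the steel hasp on the grey tilt-out bin right over until it lies flat on the bin, with the staple standing through its slot. Then squeeze the red bulldog clip open, take it off the blue fuse tray and hold it gaping around the top edge of the bin's stock card, near the card's middle, a lip down on each side and the clip clear of the card, so that I can slip today's tally in. Finish while still holding it wide open there; do not knock the card with the clip, keep bin and tray where they are, and leave the other things on the shelf alone.

Things in the scene. Friction and masses are not known exactly. Their poses are not given: they have to be found in the camera images.
- bin_unit: Grey plastic tilt-out bin unit, fixed to the shelf: housing 120 mm deep (x), 240 mm wide (y), 120 mm high. Origin at the centre of its underside, z up; its front, where the bin tips out, looks along its own -x. On its flat top (120 mm up) are the hasp, in the front left (+y) part, and the stock card in a rail, at the back right (-y).
- bin (a joint): Tipping of the bin front about an axis along y at its foot, rad: 0 is shut (as it starts), it grows as the bin tips out to the front. It stays where it is left by friction. Its top flange, level with the housing's top, carries the staple.
- staple (a point): Top of the steel staple, an upright loop 4 mm (x) by 12 mm (y) standing 17 mm above the bin's top flange, 47 mm in front of the hasp's pin and in line with it.
- hasp (a joint): Angle of the steel hasp on its pin, rad: 0 is shut, lying flat and pointing along the unit's -x over the staple; pi/2 is upright; it starts thrown back beyond upright, at 1.8 to 2.3. A stiff hinge: the hasp stays at any angle and has to be pushed (torque about 0.03 to 0.05 N m) all the way down, past where its slot drops over the staple.
- hasp_pin (a point): Centre of the hasp's pin, fixed on the unit at x -5, y +60, z +123.5 mm in the unit's frame; its axes are those of the unit, and the pin runs along y.
- hasp_end (a point): Middle of the free end of the hasp, 72 mm from the pin. The hasp is a leaf 36 mm wide and 3 mm thick: solid from 2 to 42 mm from the pin, slot (10 mm long, 16 mm wide) from 42 to 52 mm, solid from 52 to 72 mm. Shut, its mid-plane lies 3.5 mm above the unit's top and its end overhangs the front by 17 mm.
- card: Stock card: stiff board, 3 mm thick (along its x), 100 mm wide (along its y), buff with a red band along its upper part, standing upright and fixed in a low rail (12 mm high) on the unit's top. Origin at the middle of its foot at the level of the unit's top; axes parallel to the unit's.
- card_edge (a point): Middle of the card's top edge, 64 mm above the unit's top; axes as the card.
- fuse_tray: Blue open tray of spare fuses, 90 mm (x) by 150 mm (y) by 60 mm high, walls 4 mm thick, 0.7 kg, loose on the shelf. Origin at the centre of its underside. The clip sits on its -x wall. Fuses lie low in it, up to 26 mm.
- clip: Red steel bulldog clip, 65 g, astride the tray's -x wall, jaws down. Origin on its pivot, 6 mm above the rim at the start; x across the jaws, y along the pivot, z up to the handles. This body is its +x leaf; the -x leaf mirrors it and turns about the pivot. Squeezed evenly, each leaf turns by half the joint's angle, so this body's z then leans to -x by that much.
- clip_handles (a point): Point 27 mm up the clip's z from the pivot, between the two handles. Each handle is a flat plate 30 mm wide (y), 2.5 mm thick, 5 to 41 mm above the pivot; at the start they splay 0.33 rad each from vertical, 20 mm apart over the outside at the foot and 45 mm at the top. Squeezed fully they stand parallel, 16 mm over the outside, up to 46 mm above the pivot, against a stop.
- clip_jaw (a joint): Opening of the clip, rad: 0 when the lips are 4 mm apart (as on the tray's wall), -0.13 shut, 0.66 when squeezed fully: the lips' ends are then 23 mm apart and 28 mm below the pivot. Sprung shut: squeezing the handles takes about 5 N at the start and 13 N when fully open. The spring's barrel, 6 mm radius round the pivot, closes the mouth at the top.
- lip_a (a point): Middle of the lower inner edge of the lip on the clip's +x side, 30 mm below the pivot. The lips are 50 mm wide (y), 2.5 mm thick.
- lip_b (a point): Middle of the lower inner edge of the lip on the clip's -x side (30 mm below the pivot).
- pliers: Bystander: pliers with green silicone grips, 185 mm long, 20 mm high, lying along its x, jaws to +x. Origin under it, between grips and jaws.
- door_key: Bystander: chrome door key, 66 mm long, 4 mm thick. Origin under its middle.
- socket_cover: Bystander: white plastic socket cover, 86 x 86 x 9 mm. Origin under its middle.
- lantern: Bystander: compact battery lantern, black and clear, 80 mm across, 114 mm high (wire bail to 142 mm), slide switch at the front. Origin under its middle.
- breaker: Bystander: white miniature circuit breaker with a blue toggle, lying on its side, 70 x 62 x 18 mm. Origin on the shelf, at the middle of its longest edge.
- tape_roll: Bystander: roll of black insulating tape, 64 mm across, 18 mm high. Origin under its middle.
- tester: Bystander: mains tester screwdriver with a red handle, 160 mm long. Origin under its middle.

How it is judged:
By the outcome, as a careful person would: the job done as asked, in the order asked, and still so for the second after the job is handed in, while the arm keeps its last pose, push and grip.
It also fails if it takes over 61 s, if anything falls off the work surface, if the arm or the gripper's body presses on something with over 40 N, if the wrist force passes 120 N, or if a joint passes its speed limit or range.

### The arm

A 6-joint arm with a two-finger parallel gripper is mounted at the origin on the work surface. World frame = base frame: x ahead of the robot, y to its left, z up, the work surface at z = 0. Lengths are in m, angles in rad, forces in N, time in s.
With the tool pointing down it reaches from about 0.35 to 0.85 m from the base axis. Payload 8.1 kg.
Tool frame: the origin (TCP) lies between the finger pads; the fingertips stand 14 mm ahead of it and the grasp point (between the pads) lies 5 mm behind it; z points along the fingers, y is the direction in which the jaws open and shut (so a half turn about z gives the same grasp; the last joint's range is limited). The gripper opens to 93 mm and grips with 3 to 60 N. Pads are 15 mm wide; open, the fingers measure 128 mm over their backs; the gripper's body (75 mm by 188 mm) begins 65 mm behind the grasp point.
Start: joints at [-1.326, 0.13, 1.488, -0, 1.523, -0.085], TCP at [0.194, -0.568, 0.233] pointing down, gripper open.
Joint ranges: [-2.96, 2.96], [-0.89, 2.26], [0.02, 2.5], [-1.34, 4.48], [0, 2.73], [-2.66, 2.66]. Speed limits (rad/s): [2.39, 2.39, 2.79, 3.14, 3.14, 3.14].

### API

Orientations are given as a rotation vector (axis times angle).
In Python, from plant import robot gives the robot as it stands.
- The arm moves only by the tool step_arm, never from a script. Its argument "targets" is a list of rows, each an object of numbers: "tx", "ty", "tz": the shift along the tool's x, y, z in mm; "ax", "ay", "az": the turn, a rotation vector about the tool's x, y, z in rad; "grip": the closure in counts, from 0 (fully open) to 255 (shut). In form: [{"tx": .., "ty": .., "tz": .., "ax": .., "ay": .., "az": .., "grip": ..}, ...]. A call has 1 to 20 rows; each row shifts and turns the commanded pose from where the row before left it, along the tool's axes as they then stand; what a row does not reach is not made up. A row lasts 1/10 s, in which the tool goes at most 50 mm and 8.59 degrees, less where a joint would pass 70% of its speed; a pose out of reach is approached as far as the arm can. A call with a gripper value outside its range is refused whole. The fingers move at their own pace and stop on an object; "squeeze" is the grip in N (left out, the last holds). Time passes only in rows, so rows that do not move let the fingers close. It gives the time, the measured TCP pose, the force and the opening at its end, in the units of the state.
- robot.read_state(): the state, without advancing time (a new reading comes with each control period).
- robot.read_camera(name): name is "scene" or "top"; returns a dict with "frame" (420x560x3 uint8, blue, green, red), "fx", "fy", "cx", "cy" (pixels), "k1" (the pictures are not rectified: a ray, as slopes to the right and down, at radius r is drawn at 1 + k1 r^2 times it, then the intrinsics apply), "R" (3x3) and "t" (3): a world point X has camera coordinates R X + t. Camera axes: x right, y down, z forward; pixel columns grow to the right and rows downward; lengths in m; the calibration is good to about 2 mm. A picture is of the moment at which its call begins. There is no depth.
- robot.close_job(): hands the job in, once; it reports no verdict.
The state is a dict: "t": time; "q": joint angles; "dq": joint speeds; "joint_torque": joint torques, N m; "tool_pos": TCP position; "orientation": TCP orientation; "force": force on the tool from outside, world axes, zero at the start; "wrist_torque": the same for the moment, N m; "opening": finger opening in m.
Only numpy, scipy, OpenCV 4.12 (cv2) and the standard library are available. Lean on these libraries where they do the work, as an engineer would, in place of code of your own. Each camera call takes 0.05 s, during which the arm holds its last target.

## Working session

There is one attempt and no reset: what is moved stays moved. The work goes in short steps, Python scripts to look and compute and a tool call to move; the robot and the scene stay as the last step left them, time stands still between calls to the robot, and variables do not carry over. Pictures are saved under pics/ and viewed, and the job is handed in when it is done.

Besides the shell and the picture viewer there is one more tool, called after "Emit:" as a command line: name --argument value ..., lists and objects as JSON in quotes. step_arm: Moves the arm, as the interface text tells. Its arguments: {"type":"object","properties":{"targets":{"type":"array"},"squeeze":{"type":"number"}},"required":["targets"]}

```bash
ls; mkdir -p pics; python3 - <<'E'
from plant import robot
import cv2,pickle
s=robot.read_state();print(s)
for n in("scene","top"):
    c=robot.read_camera(n);cv2.imwrite(f"pics/{n}0.png",c["frame"])
    pickle.dump(c,open(f"{n}0.pkl","wb"))
    print({k:v for k,v in c.items() if k!="frame"})
E
```

```text
pics
{'t': 0.0, 'q': array([-1.32638386e+00,  1.31141987e-01,  1.48926424e+00, -6.70485440e-06,
        1.52299364e+00, -8.54344290e-02]), 'dq': array([-2.77715520e-04, -8.16136681e-04,  1.41115342e-03, -5.80253369e-04,
        4.60742473e-05, -2.04343667e-04]), 'joint_torque': array([ 1.05353363e-03, -5.59828699e+01, -4.91761065e+01,  7.69503484e-02,
        3.52477888e-02, -2.23819352e-04]), 'tool_pos': array([ 0.19420795, -0.56713319,  0.23160714]), 'orientation': array([-3.09718752e+00, -5.15481504e-01,  2.35763964e-04]), 'force': array([-0.71123085, -0.2113127 , -0.3644167 ]), 'wrist_torque': array([ 0.02980743, -0.01885379,  0.02403332]), 'opening': 0.09269777968240356}
{'fx': 381.07168411553636, 'fy': 381.07168411553636, 'cx': 282.39869806929244, 'cy': 214.88513291361926, 'k1': -0.01563672878629466, 'R': array([[ 0.50640047,  0.86229769, -0.00112078],
       [ 0.64988321, -0.38250973, -0.65676336],
       [-0.56675424,  0.3318569 , -0.7540959 ]]), 't': array([-0.30578571, -0.30259846,  1.50306424])}
{'fx': 508.15699732780774, 'fy': 508.15699732780774, 'cx': 273.66290934067695, 'cy': 216.8855807526182, 'k1': 0.027003754332452813, 'R': array([[-0.01471298, -0.9997923 ,  0.01410249],
       [-0.98971211,  0.01255431, -0.14252133],
       [ 0.14231468, -0.01605432, -0.98969126]]), 't': array([-0.01645169,  0.58119295,  1.58067324])}
```

View pics/scene0.png

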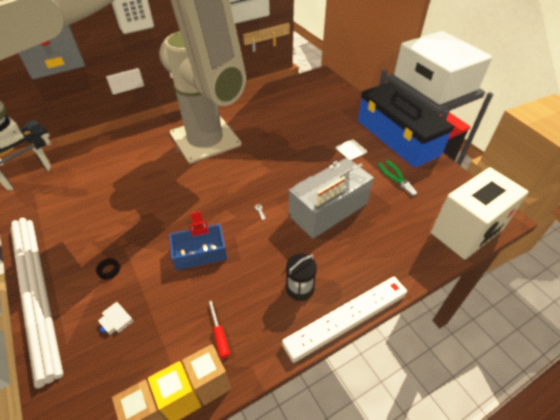

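View pics/top0.png

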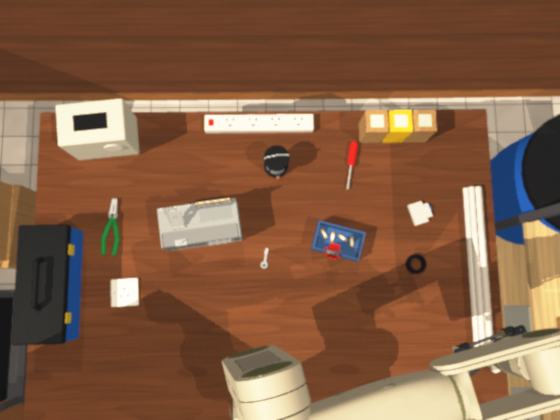

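The scene view shows the bin near pixel (330,195), the tray at (198,245) with the clip at (199,224). In the top view the bin is at (200,222) and the tray at (338,240), with the clip at (333,250). I'll zoom in.

```bash
python3 - <<'E'
import cv2,pickle
import numpy as np
def crop(n,x,y,w,h,f,o):
    im=pickle.load(open(n+"0.pkl","rb"))["frame"][y:y+h,x:x+w]
    im=cv2.resize(im,None,fx=f,fy=f,interpolation=cv2.INTER_CUBIC)
    for k in range(0,w,10):
        cv2.putText(im,str(x+k),(k*f,8),0,.3,(0,255,255),1); cv2.line(im,(k*f,10),(k*f,14),(0,255,255))
    for k in range(0,h,10):
        cv2.putText(im,str(y+k),(0,k*f+4),0,.3,(0,255,255),1)
    cv2.imwrite("pics/"+o,im)
crop("top",150,190,100,70,8,"t_bin.png")
crop("top",300,210,75,60,10,"t_tray.png")
crop("scene",280,150,100,75,8,"s_bin.png")
crop("scene",160,205,75,60,10,"s_tray.png")
E
```

```text
(no output)
```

View pics/t_bin.png

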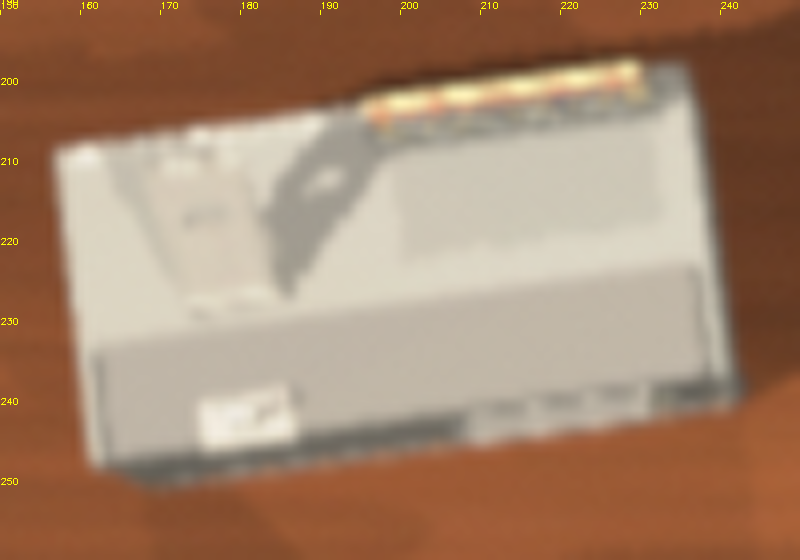

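View pics/t_tray.png

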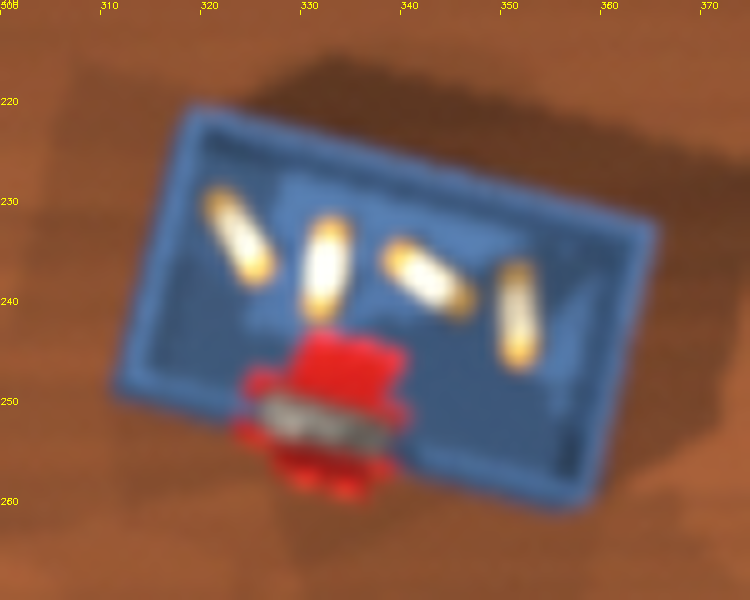

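View pics/s_bin.png

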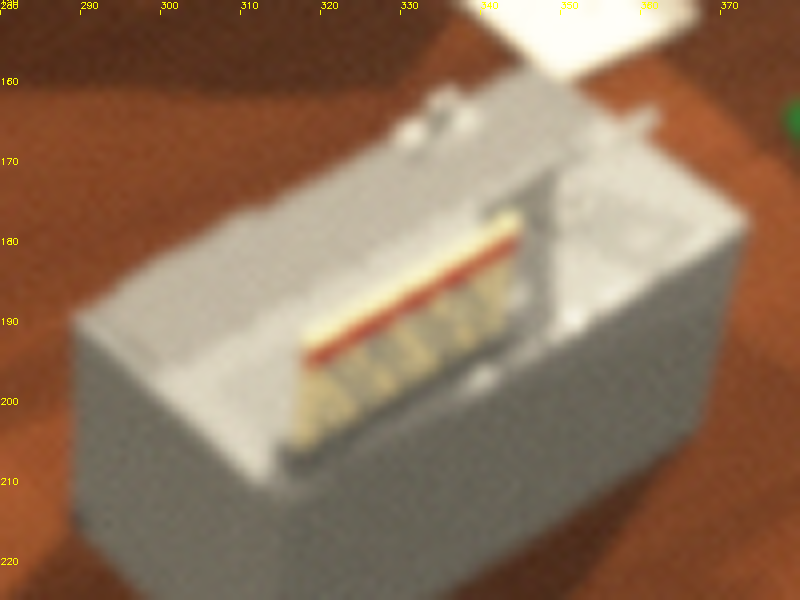

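View pics/s_tray.png

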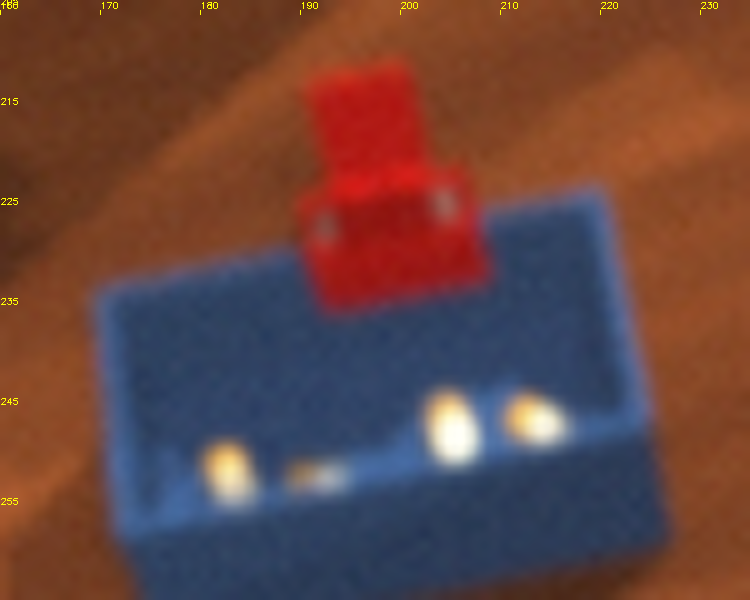

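```bash
cat > h.py <<'E'
import numpy as np,cv2,pickle
from scipy.optimize import least_squares
def load(n,i=0): return pickle.load(open(f"{n}{i}.pkl","rb"))
def proj(c,X):
    X=np.atleast_2d(X);p=X@np.array(c["R"]).T+c["t"];s=p[:,:2]/p[:,2:]
    s=s*(1+c["k1"]*(s**2).sum(1,keepdims=True))
    return s*[c["fx"],c["fy"]]+[c["cx"],c["cy"]]
def T(pose,P):  # x,y,yaw at z0
    x,y,a=pose;P=np.atleast_2d(P).astype(float)
    ca,sa=np.cos(a),np.sin(a)
    return np.c_[x+ca*P[:,0]-sa*P[:,1],y+sa*P[:,0]+ca*P[:,1],P[:,2]]
def view(c,x,y,w,h,f,o,lines=()):
    im=cv2.resize(c["frame"][y:y+h,x:x+w],None,fx=f,fy=f,interpolation=cv2.INTER_CUBIC)
    for pts,col in lines:
        p=((proj(c,pts)-[x,y]+.5)*f-.5)
        cv2.polylines(im,[np.round(p*16).astype(np.int32)],False,col,1,cv2.LINE_AA,4)
    for k in range(0,w,10): cv2.putText(im,str(x+k),(k*f,8),0,.3,(0,255,255),1)
    for k in range(0,h,10): cv2.putText(im,str(y+k),(0,k*f+4),0,.3,(0,255,255),1)
    cv2.imwrite("pics/"+o,im)
def rect(x0,x1,y0,y1,z): return np.array([[x0,y0,z],[x1,y0,z],[x1,y1,z],[x0,y1,z],[x0,y0,z]],float)
def box(pose,x0,x1,y0,y1,z0,z1,col):
    L=[(T(pose,rect(x0,x1,y0,y1,z)),col) for z in(z0,z1)]
    L+=[(T(pose,[[x,y,z0],[x,y,z1]]),col) for x in(x0,x1) for y in(y0,y1)]
    return L
E
cat > fit.py <<'E'
from h import *
t,s=load("top"),load("scene")
def uv(l,x0,y0,f): return (np.array(l,float)+.5)/f-.5+[x0,y0]
print("cams",[-np.array(c["R"]).T@c["t"] for c in(t,s)])
H=.12
Pb=np.array([[.06,.12,H],[.06,-.12,H],[-.06,.12,H],[-.06,-.12,H]])
tb=uv([(57,150),(687,65),(95,465),(735,380)],150,190,8)
Ps=np.array([[.06,.12,H],[.06,-.12,H],[-.06,-.12,H]])
sb=uv([(745,222),(280,490),(78,318)],280,150,8)
f=lambda p:np.r_[(proj(t,T(p,Pb))-tb).ravel(),(proj(s,T(p,Ps))-sb).ravel()]
r=least_squares(f,[.5,.2,0]);print("bin",r.x,np.round(r.fun,1))
bp=r.x
Z=.06
Pt=np.array([[.045,.075,Z],[.045,-.075,Z],[-.045,.075,Z],[-.045,-.075,Z]])
tt=uv([(190,103),(660,228),(115,393),(583,512)],300,210,10)
st=uv([(650,420),(118,540),(600,188),(97,292)],160,205,10)
f=lambda p:np.r_[(proj(t,T(p,Pt))-tt).ravel(),(proj(s,T(p,Pt))-st).ravel()]
r=least_squares(f,[.5,-.15,0]);print("tray",r.x,np.round(r.fun,1))
tp=r.x
pickle.dump((bp,tp),open("poses.pkl","wb"))
G=(0,255,0);M=(255,0,255)
L=box(bp,-.06,.06,-.12,.12,0,.12,G)
L+=box(tp,-.045,.045,-.075,.075,0,.06,G)
view(t,150,190,100,70,8,"o_tb.png",L);view(s,280,150,100,75,8,"o_sb.png",L)
view(t,300,210,75,60,10,"o_tt.png",L);view(s,160,205,75,60,10,"o_st.png",L)
E
python3 fit.py
```

```text
cams [array([3.50018642e-01, 1.63188681e-03, 1.64744289e+00]), array([ 1.20337172, -0.35087078,  0.93437628])]
bin [0.55488532 0.20343573 0.12516873] [ 0.3  0.3  0.2  0.3 -0.1  0.1 -0.6 -0.3  0.6 -0.4  0.1  1.4 -0.7 -0.7]
tray [ 0.50226837 -0.22714443 -0.26876175] [ 0.4  0.5 -0.4 -0.1  1.  -1.   0.8 -0.8  0.4 -0.2  0.1 -0.9  0.4 -0.5
 -0.1 -0.7]
```

View pics/o_tb.png

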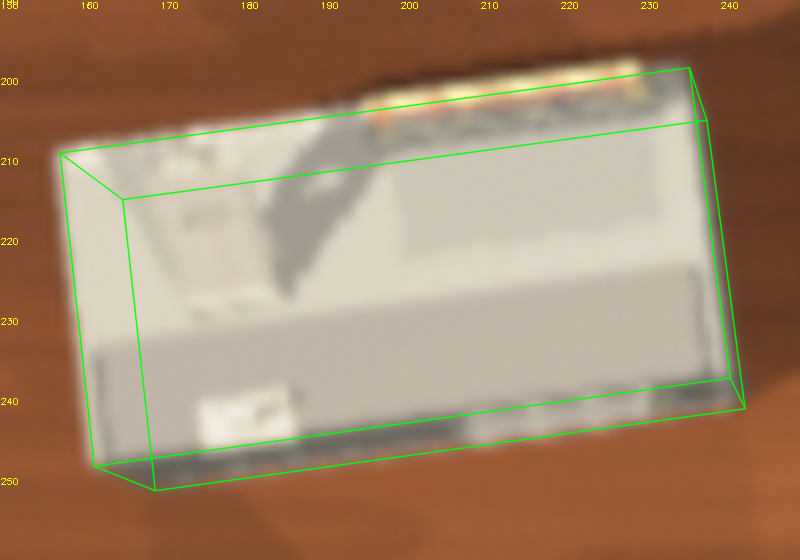

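View pics/o_sb.png

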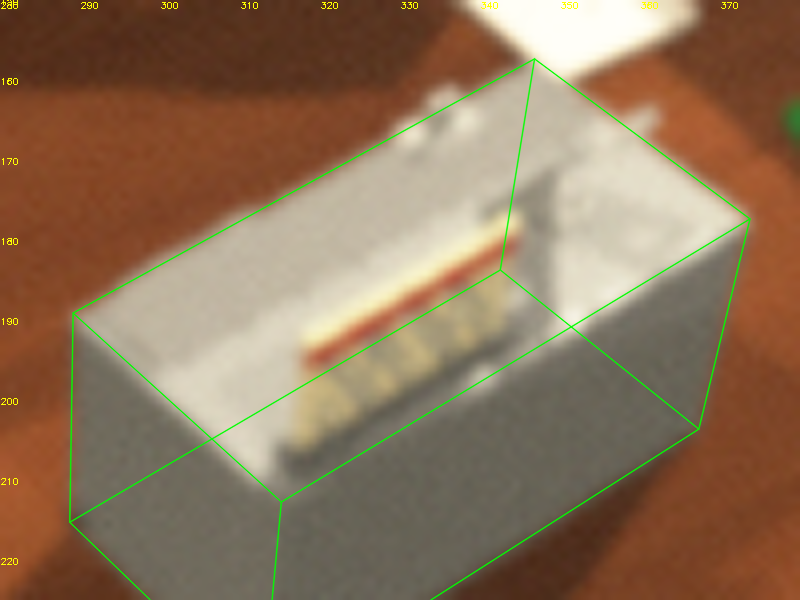

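View pics/o_tt.png

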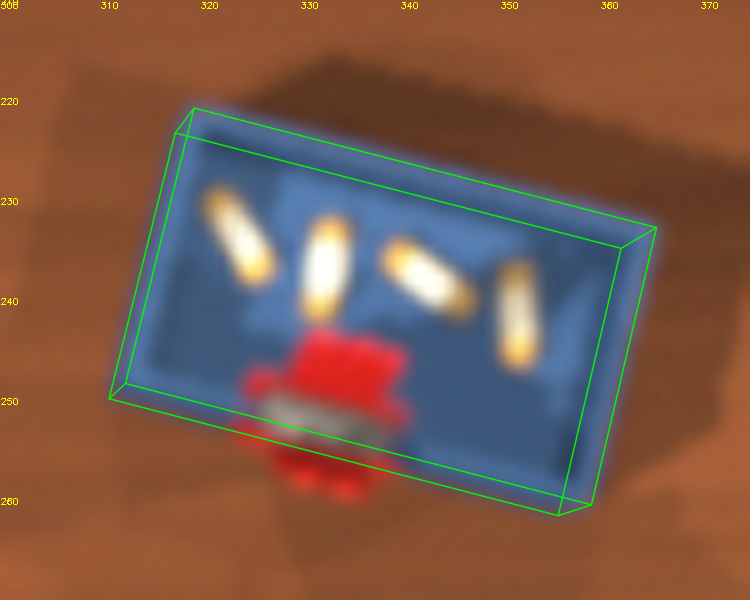

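View pics/o_st.png

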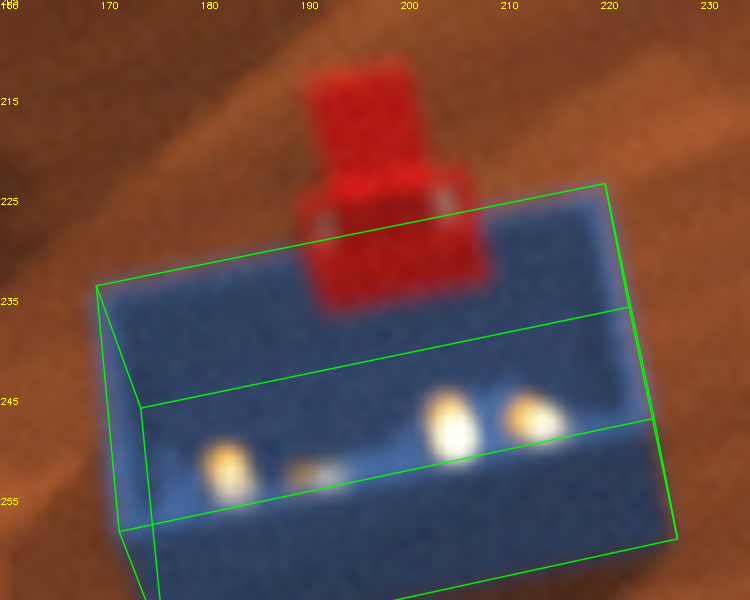

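```bash
cat > fit2.py <<'E'
from h import *
from fit import uv,t,s,bp,tp
tc=uv([(362,106),(642,73)],150,190,8); sc=uv([(302,342),(518,222)],280,150,8)
def card(p,z=.184):
    return T(bp,[[p[0],p[1]+.05,z],[p[0],p[1]-.05,z]])
f=lambda p:np.r_[(proj(t,card(p))-tc).ravel(),(proj(s,card(p))-np.array([sc[1],sc[0]])).ravel()]
r=least_squares(f,[.04,-.05]);print("card local",r.x,np.round(r.fun,1));cp=r.x
# clip
tpv=uv([(325,425)],300,210,10); sl=uv([(320,313),(490,285),(305,85),(412,62)],160,205,10)
P=np.array([[.0045,.025,-.03],[.0045,-.025,-.03],[.0225,.015,.039],[.0225,-.015,.039]])+[0,0,.066]
# +y is image-right in scene for tray? order solved by trying both
best=None
for sg in(1,-1):
    Q=P*[1,sg,1]
    f=lambda p:np.r_[(proj(t,T(p,[[0,0,.069]]))-tpv).ravel(),(proj(s,T(p,Q))-sl).ravel()]
    r=least_squares(f,list(tp))
    if best is None or r.cost<best.cost: best=r
kp=best.x;print("clip",kp,np.round(best.fun,1))
ca,sa=np.cos(tp[2]),np.sin(tp[2]);d=kp[:2]-tp[:2];print("clip in tray",ca*d[0]+sa*d[1],-sa*d[0]+ca*d[1],kp[2]-tp[2])
pickle.dump((bp,tp,cp,kp),open("poses.pkl","wb"))
G=(0,255,0);M=(255,0,255);C=(255,255,0)
def hasp(th):
    pts=[]
    for r_,y in((.002,.018),(.072,.018),(.072,-.018),(.002,-.018),(.002,.018)):
        pts.append([-.005-r_*np.cos(th),.06+y,.1235+r_*np.sin(th)])
    return T(bp,pts)
L=[(hasp(1.8),G),(hasp(2.05),M),(hasp(2.3),C)]+box(bp,cp[0]-.0015,cp[0]+.0015,cp[1]-.05,cp[1]+.05,.12,.184,G)
L+=[(T(bp,rect(-.054,-.05,.054,.066,.137)),M)]
if __name__=="__main__":
    view(t,150,190,100,70,8,"p_tb.png",L);view(s,280,150,100,75,8,"p_sb.png",L)
    L=box(kp,-.0045,.0045,-.025,.025,.036,.066,G)
    for g in(1,-1): L+=[(T(kp,[[g*.010,-.015,.071],[g*.0225,-.015,.105],[g*.0225,.015,.105],[g*.010,.015,.071]]),C)]
    view(t,300,210,75,60,10,"p_tt.png",L);view(s,160,205,75,60,10,"p_st.png",L)
E
python3 fit2.py
```

```text
cams [array([3.50018642e-01, 1.63188681e-03, 1.64744289e+00]), array([ 1.20337172, -0.35087078,  0.93437628])]
bin [0.55488532 0.20343573 0.12516873] [ 0.3  0.3  0.2  0.3 -0.1  0.1 -0.6 -0.3  0.6 -0.4  0.1  1.4 -0.7 -0.7]
tray [ 0.50226837 -0.22714443 -0.26876175] [ 0.4  0.5 -0.4 -0.1  1.  -1.   0.8 -0.8  0.4 -0.2  0.1 -0.9  0.4 -0.5
 -0.1 -0.7]
card local [ 0.04935522 -0.05478596] [ 0.7  0.1 -0.2 -0.4 -0.1 -0.5  0.5 -0.3]
clip [ 0.46750859 -0.20619301 -3.44205193] [ 0.7 -1.1  0.1 -1.8 -0.2 -2.   0.3  0.9 -0.   1.4]
clip in tray -0.03907531059344102 0.010969245740536517 -3.173290173098068
```

View pics/p_tb.png

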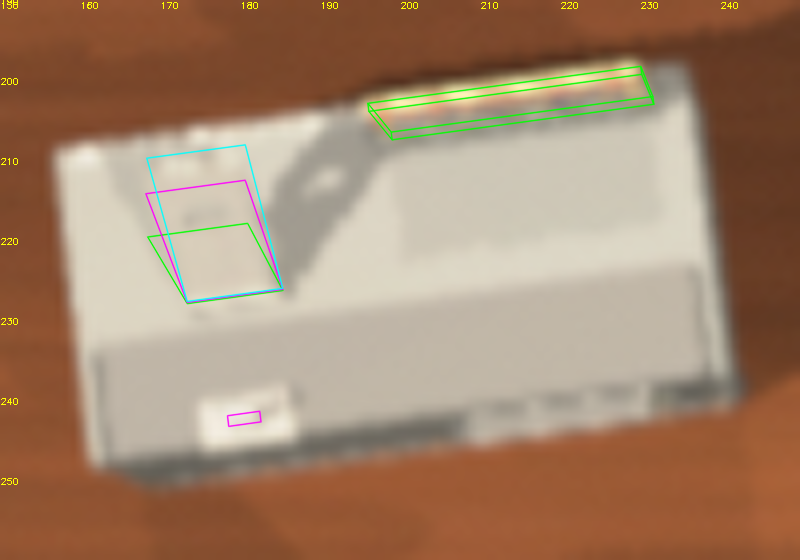

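View pics/p_sb.png

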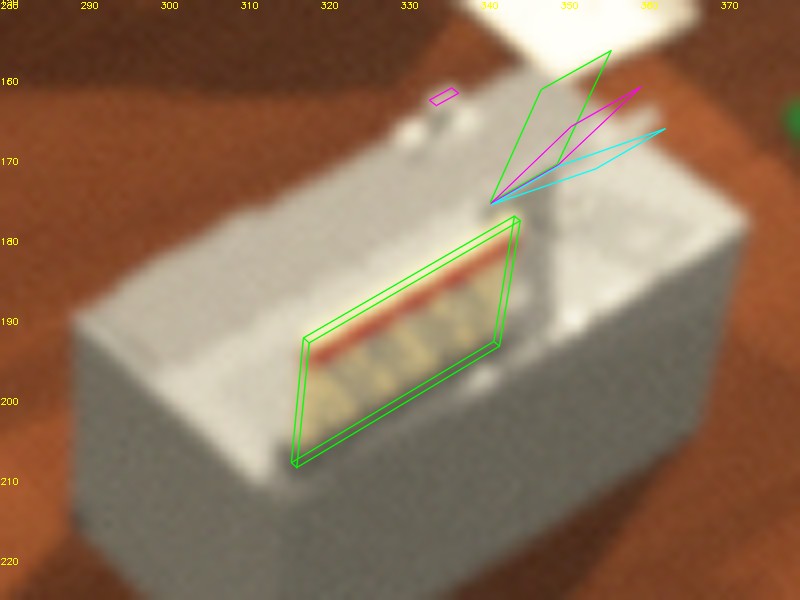

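View pics/p_tt.png

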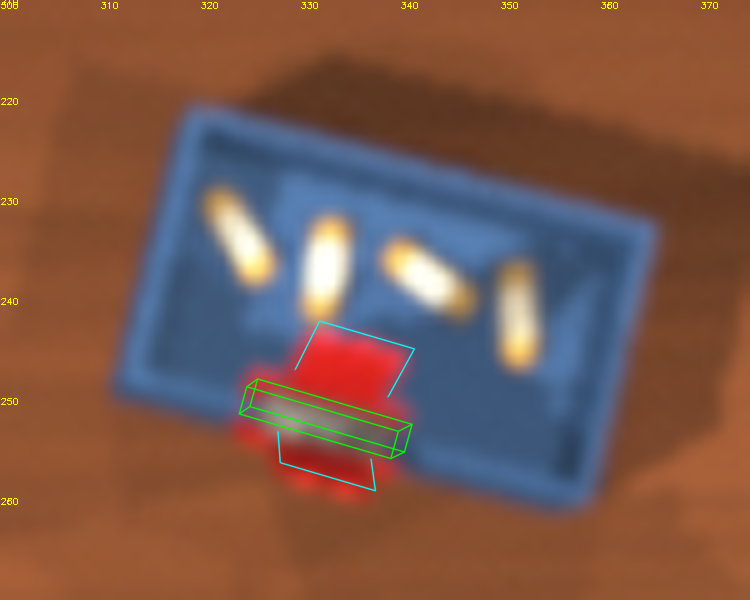

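View pics/p_st.png

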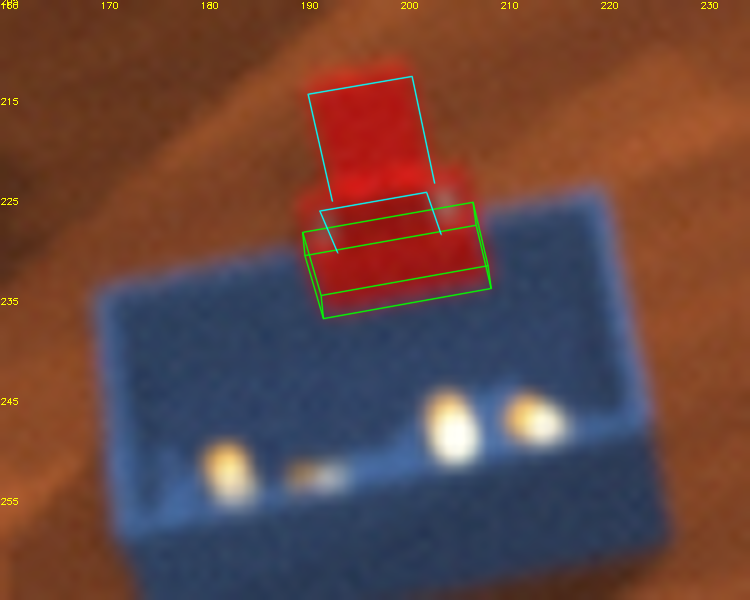

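```bash
cat > mv.py <<'E'
import numpy as np,pickle
from scipy.spatial.transform import Rotation as Ro
from h import T
bp,tp,cp,kp=pickle.load(open("poses.pkl","rb"))
def goal(s,X,psi):
    """az turn first, then tx,ty,tz in turned tool frame"""
    R0=Ro.from_rotvec(s["orientation"])
    Rt=Ro.from_matrix(np.array([[np.cos(psi),np.sin(psi),0],[np.sin(psi),-np.cos(psi),0],[0,0,-1]]))
    dr=(R0.inv()*Rt).as_rotvec(); d=Rt.inv().apply(np.array(X)-s["tool_pos"])*1000
    print("turn",np.round(dr,3),"shift mm",np.round(d,1))
def show(s): print("t",round(s["t"],2),"pos",np.round(s["tool_pos"],4),"F",np.round(s["force"],2),"tq",np.round(s["wrist_torque"],2),"open",round(s["opening"],4),"q",np.round(s["q"],2))
E
cat > fit3.py <<'E'
from h import *
from fit import uv,t,s,bp,tp
cp=pickle.load(open("poses.pkl","rb"))[2]
tpv=uv([(325,428),(340,340),(408,355)],300,210,10); sl=uv([(320,313),(490,285),(305,80),(410,58)],160,205,10)
P=np.array([[.0045,-.025,-.03],[.0045,.025,-.03],[-.0225,-.015,.039],[-.0225,.015,.039]])+[0,0,.066]
PT=np.array([[0,0,.07]])
f=lambda p:np.r_[(proj(t,T(p,PT))-tpv[:1]).ravel(),(proj(s,T(p,P))-sl).ravel()]
r=least_squares(f,list(tp));kp=r.x;print("clip",kp,np.round(r.fun,1))
ca,sa=np.cos(tp[2]),np.sin(tp[2]);d=kp[:2]-tp[:2];print("clip in tray",ca*d[0]+sa*d[1],-sa*d[0]+ca*d[1],kp[2]-tp[2])
pickle.dump((bp,tp,cp,kp),open("poses.pkl","wb"))
G=(0,255,0);C=(255,255,0)
L=box(kp,-.0045,.0045,-.025,.025,.036,.066,G)
for g in(1,-1): L+=[(T(kp,[[g*.010,-.015,.071],[g*.0225,-.015,.105],[g*.0225,.015,.105],[g*.010,.015,.071]]),C)]
view(t,300,210,75,60,10,"q_tt.png",L);view(s,160,205,75,60,10,"q_st.png",L)
E
python3 fit3.py
python3 - <<'E'
from mv import *
from plant import robot
s=robot.read_state()
X=T(bp,[[.066,.060,.169]])[0];print(X)
X[2]=.27;goal(s,X,bp[2])
E
```

```text
cams [array([3.50018642e-01, 1.63188681e-03, 1.64744289e+00]), array([ 1.20337172, -0.35087078,  0.93437628])]
bin [0.55488532 0.20343573 0.12516873] [ 0.3  0.3  0.2  0.3 -0.1  0.1 -0.6 -0.3  0.6 -0.4  0.1  1.4 -0.7 -0.7]
tray [ 0.50226837 -0.22714443 -0.26876175] [ 0.4  0.5 -0.4 -0.1  1.  -1.   0.8 -0.8  0.4 -0.2  0.1 -0.9  0.4 -0.5
 -0.1 -0.7]Traceback (most recent call last):
  File "fit3.py", line 3, in <module>
    cp=pickle.load(open("poses.pkl","rb"))[2]
       ~~~~~~~~~~~~~~~~~~~~~~~~~~~~~~~~~~~^^^
IndexError: tuple index out of range
Traceback (most recent call last):
  File "mv.py", line 4, in <module>
    bp,tp,cp,kp=pickle.load(open("poses.pkl","rb"))
    ^^^^^^^^^^^
ValueError: not enough values to unpack (expected 4, got 2)
```

```bash
sed -i 's/^cp=pickle.*/cp=np.array([0.04936,-0.05479])/' fit3.py
python3 fit3.py|tail -2
python3 - <<'E'
from mv import *
from plant import robot
s=robot.read_state()
X=T(bp,[[.066,.060,.169]])[0];print(X)
X[2]=.27;goal(s,X,bp[2])
E
```

```text
clip [ 0.46349406 -0.20500242 -0.30279477] [ 0.4 -0.1  0.2 -0.6 -0.1 -0.7  0.2  0.3  0.   0.8]
clip in tray -0.043261867492490995 0.011051075605475916 -0.03403302136626207
[0.61287845 0.27120591 0.169     ]
turn [-0.002  0.     0.205] shift mm [ 520.  -779.5  -38.3]
```

```bash
python3 -c "
import cv2,numpy as np
a=cv2.imread('pics/q_tt.png');b=cv2.imread('pics/q_st.png')
cv2.imwrite('pics/q.png',cv2.resize(np.hstack([a,b]),(800,320),interpolation=cv2.INTER_AREA))"
```

```text
(no output)
```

View pics/q.png

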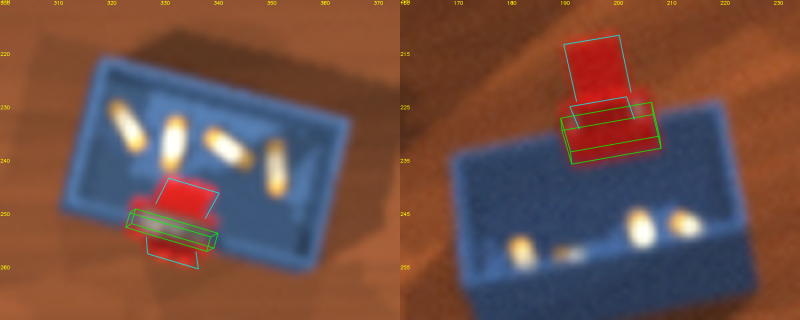

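Emit:
step_arm --targets '[{"tz":-19,"az":0.1,"grip":255},{"tz":-19,"az":0.105,"grip":255},{"tx":26,"ty":-39,"grip":255},{"tx":26,"ty":-39,"grip":255},{"tx":26,"ty":-39,"grip":255},{"tx":26,"ty":-39,"grip":255},{"tx":26,"ty":-39,"grip":255},{"tx":26,"ty":-39,"grip":255},{"tx":26,"ty":-39,"grip":255},{"tx":26,"ty":-39,"grip":255},{"tx":26,"ty":-39,"grip":255},{"tx":26,"ty":-39,"grip":255},{"tx":26,"ty":-39,"grip":255},{"tx":26,"ty":-39,"grip":255},{"tx":26,"ty":-39,"grip":255},{"tx":26,"ty":-39,"grip":255},{"tx":26,"ty":-39,"grip":255},{"tx":26,"ty":-39,"grip":255},{"tx":26,"ty":-39,"grip":255},{"tx":26,"ty":-39,"grip":255}]'

```text
schema error: expected keys tx, ty, tz, ax, ay, az, grip
```

Emit:
step_arm --targets '[{"tx":26,"ty":-39},{"tx":26,"ty":-39},{"tx":0}]'

```text
schema error: expected keys tx, ty, tz, ax, ay, az, grip
```

```bash
python3 - <<'E'
from mv import *
from h import *
from plant import robot
s=robot.read_state();show(s)
X=T(bp,[[.066,.060,.169]])[0];goal(s,X,bp[2])
for n in("scene","top"):
    c=robot.read_camera(n);pickle.dump(c,open(f"{n}1.pkl","wb"))
view(c,150,170,100,75,8,"a1.png");c=load("scene",1);view(c,290,100,100,100,6,"a2.png")
E
```

```text
t 0.1 pos [ 0.1942 -0.5672  0.2317] F [ 0.31 -0.05  0.19] tq [ 0.01  0.02 -0.01] open 0.093 q [-1.33  0.13  1.49 -0.    1.52 -0.09]
turn [-0.002  0.     0.205] shift mm [ 520.  -779.5   62.7]
```

View pics/a2.png

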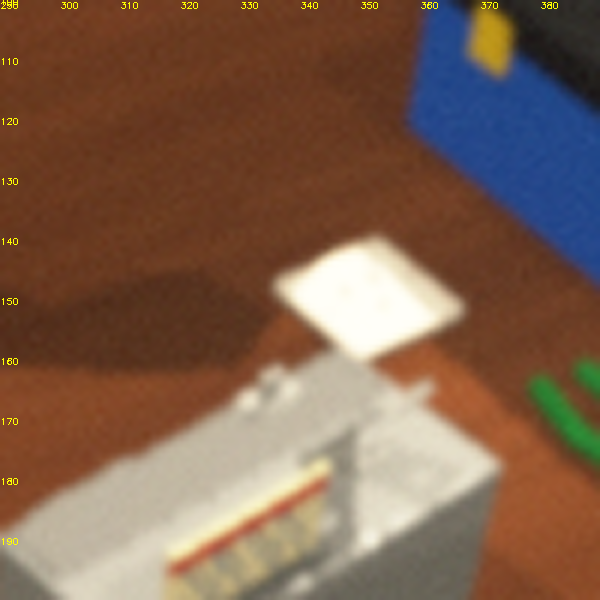

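All keys are needed in every row, and the arm hasn't moved yet. Resending with full rows.

Emit:
step_arm --targets '[{"tx":0,"ty":0,"tz":-19,"ax":0,"ay":0,"az":0.1,"grip":255},{"tx":0,"ty":0,"tz":-19,"ax":0,"ay":0,"az":0.105,"grip":255},{"tx":26,"ty":-39,"tz":0,"ax":0,"ay":0,"az":0,"grip":255},{"tx":26,"ty":-39,"tz":0,"ax":0,"ay":0,"az":0,"grip":255},{"tx":26,"ty":-39,"tz":0,"ax":0,"ay":0,"az":0,"grip":255},{"tx":26,"ty":-39,"tz":0,"ax":0,"ay":0,"az":0,"grip":255},{"tx":26,"ty":-39,"tz":0,"ax":0,"ay":0,"az":0,"grip":255},{"tx":26,"ty":-39,"tz":0,"ax":0,"ay":0,"az":0,"grip":255},{"tx":26,"ty":-39,"tz":0,"ax":0,"ay":0,"az":0,"grip":255},{"tx":26,"ty":-39,"tz":0,"ax":0,"ay":0,"az":0,"grip":255},{"tx":26,"ty":-39,"tz":0,"ax":0,"ay":0,"az":0,"grip":255},{"tx":26,"ty":-39,"tz":0,"ax":0,"ay":0,"az":0,"grip":255},{"tx":26,"ty":-39,"tz":0,"ax":0,"ay":0,"az":0,"grip":255},{"tx":26,"ty":-39,"tz":0,"ax":0,"ay":0,"az":0,"grip":255},{"tx":26,"ty":-39,"tz":0,"ax":0,"ay":0,"az":0,"grip":255},{"tx":26,"ty":-39,"tz":0,"ax":0,"ay":0,"az":0,"grip":255},{"tx":26,"ty":-39,"tz":0,"ax":0,"ay":0,"az":0,"grip":255},{"tx":26,"ty":-39,"tz":0,"ax":0,"ay":0,"az":0,"grip":255},{"tx":26,"ty":-39,"tz":0,"ax":0,"ay":0,"az":0,"grip":255},{"tx":26,"ty":-39,"tz":0,"ax":0,"ay":0,"az":0,"grip":255}]' --squeeze 20

```text
t: 2.2
tool_pos: [0.5718, 0.1891, 0.2704]
orientation: [3.135, 0.196, -0.0]
force: [0.9, -1.0, -0.3]
opening: 0.0005
```

Emit:
step_arm --targets '[{"tx":26,"ty":-39,"tz":0,"ax":0,"ay":0,"az":0,"grip":255},{"tx":26,"ty":-39,"tz":0,"ax":0,"ay":0,"az":0,"grip":255},{"tx":0,"ty":0,"tz":0,"ax":0,"ay":0,"az":0,"grip":255},{"tx":0,"ty":0,"tz":0,"ax":0,"ay":0,"az":0,"grip":255}]'

```text
t: 2.6
tool_pos: [0.6128, 0.2718, 0.2689]
orientation: [3.134, 0.199, -0.004]
force: [0.1, -0.3, -0.2]
opening: 0.0002
```

```bash
python3 - <<'E'
from mv import *
from plant import robot
s=robot.read_state();show(s)
X=T(bp,[[.066,.060,.169]])[0];goal(s,X,bp[2])
E
```

```text
t 2.6 pos [0.6128 0.2718 0.2689] F [ 0.07 -0.32 -0.23] tq [-0.03 -0.    0.01] open 0.0002 q [ 0.34  0.31  1.21 -0.    1.62  1.79]
turn [0.001 0.003 0.001] shift mm [-0.   0.6 99.9]
```

Emit:
step_arm --targets '[{"tx":0,"ty":0,"tz":30,"ax":0,"ay":0,"az":0,"grip":255},{"tx":0,"ty":0,"tz":30,"ax":0,"ay":0,"az":0,"grip":255},{"tx":0,"ty":0,"tz":20,"ax":0,"ay":0,"az":0,"grip":255},{"tx":0,"ty":0,"tz":20,"ax":0,"ay":0,"az":0,"grip":255},{"tx":0,"ty":0,"tz":0,"ax":0,"ay":0,"az":0,"grip":255}]'

```text
t: 3.1
tool_pos: [0.6112, 0.2688, 0.1677]
orientation: [3.134, 0.193, -0.007]
force: [0.2, 0.2, -0.2]
opening: 0.0002
```

```bash
python3 - <<'E'
from mv import *
from h import *
from plant import robot
s=robot.read_state();show(s)
for n in("scene","top"):
    c=robot.read_camera(n);pickle.dump(c,open(f"{n}2.pkl","wb"))
view(c,150,170,100,75,8,"b1.png");c=load("scene",2);view(c,290,100,100,100,6,"b2.png")
E
```

```text
t 3.1 pos [0.6112 0.2688 0.1677] F [ 0.17  0.15 -0.16] tq [0.01 0.04 0.03] open 0.0002 q [ 0.34  0.35  1.35 -0.    1.44  1.79]
```

View pics/b2.png

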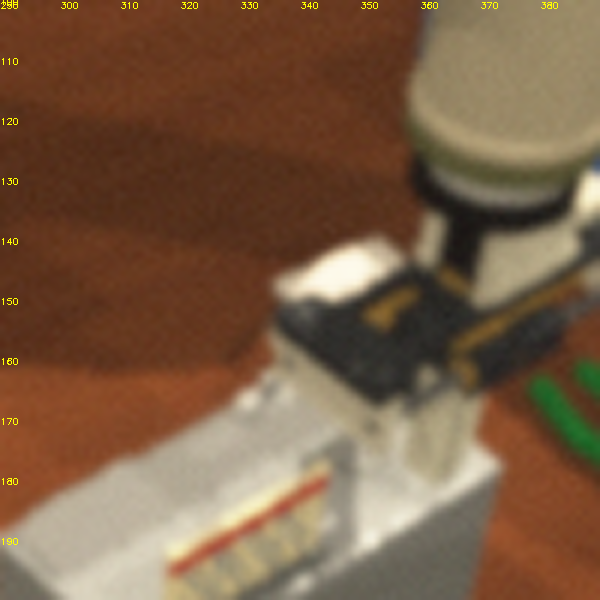

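View pics/b1.png

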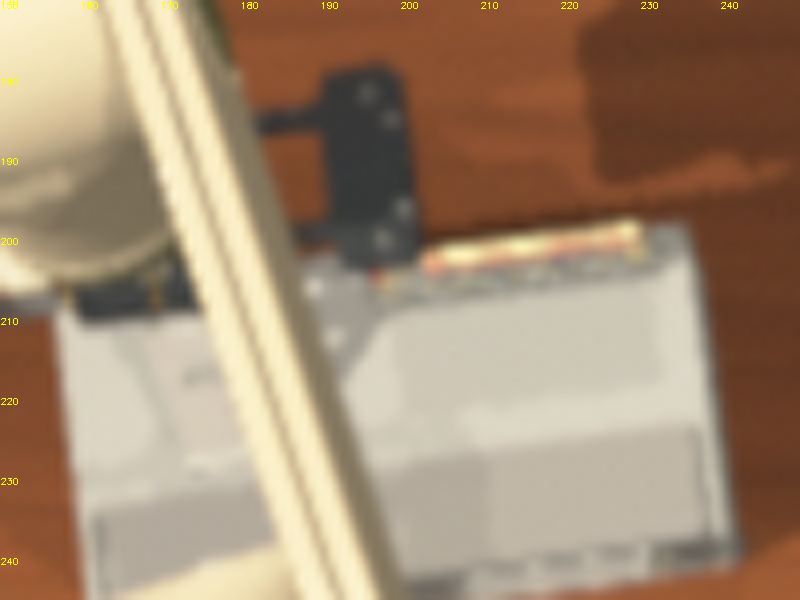

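Emit:
step_arm --targets '[{"tx":-10,"ty":0,"tz":0,"ax":0,"ay":0,"az":0,"grip":255},{"tx":-10,"ty":0,"tz":0,"ax":0,"ay":0,"az":0,"grip":255},{"tx":-10,"ty":0,"tz":0,"ax":0,"ay":0,"az":0,"grip":255},{"tx":-10,"ty":0,"tz":0,"ax":0,"ay":0,"az":0,"grip":255},{"tx":-10,"ty":0,"tz":0,"ax":0,"ay":0,"az":0,"grip":255},{"tx":-10,"ty":0,"tz":0,"ax":0,"ay":0,"az":0,"grip":255},{"tx":0,"ty":0,"tz":0,"ax":0,"ay":0,"az":0,"grip":255}]'

```text
t: 3.9
tool_pos: [0.5526, 0.2635, 0.171]
orientation: [-3.135, -0.196, 0.0]
force: [-0.0, -0.8, -0.2]
opening: 0.0004
```

```bash
python3 - <<'E'
from mv import *
from h import *
from plant import robot
s=robot.read_state();show(s)
goal(s,T(bp,[[-.026,.06,.139]])[0],bp[2])
c=robot.read_camera("scene");view(c,290,100,100,100,6,"b3.png")
E
```

```text
t 3.9 pos [0.5526 0.2635 0.171 ] F [-0.   -0.78 -0.15] tq [ 0.06 -0.03  0.02] open 0.0004 q [0.36 0.2  1.53 0.   1.42 1.81]
turn [-0.  0. -0.] shift mm [-31.2  -0.1  32. ]
```

View pics/b3.png

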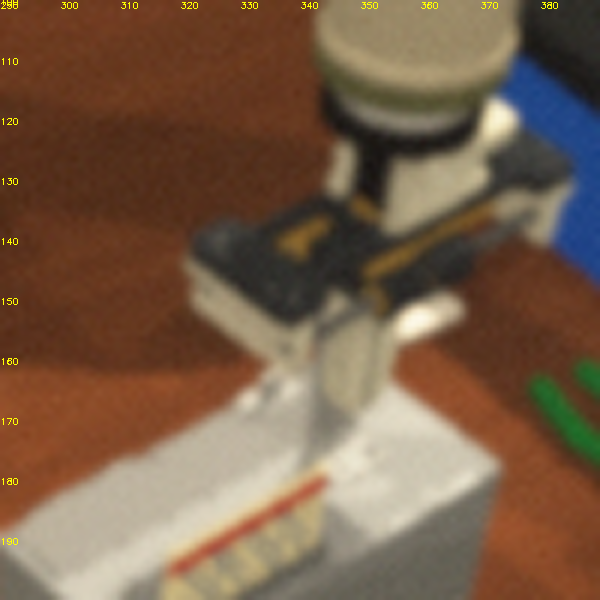

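Emit:
step_arm --targets '[{"tx":-8,"ty":0,"tz":3,"ax":0,"ay":0,"az":0,"grip":255},{"tx":-7,"ty":0,"tz":3,"ax":0,"ay":0,"az":0,"grip":255},{"tx":-6,"ty":0,"tz":5,"ax":0,"ay":0,"az":0,"grip":255},{"tx":-6,"ty":0,"tz":6,"ax":0,"ay":0,"az":0,"grip":255},{"tx":-3,"ty":0,"tz":5,"ax":0,"ay":0,"az":0,"grip":255},{"tx":-1,"ty":0,"tz":5,"ax":0,"ay":0,"az":0,"grip":255},{"tx":0,"ty":0,"tz":3,"ax":0,"ay":0,"az":0,"grip":255},{"tx":0,"ty":0,"tz":0,"ax":0,"ay":0,"az":0,"grip":255},{"tx":0,"ty":0,"tz":0,"ax":0,"ay":0,"az":0,"grip":255}]'

```text
t: 4.85
tool_pos: [0.5231, 0.2597, 0.1406]
orientation: [3.135, 0.196, -0.0]
force: [0.5, 0.3, 0.7]
opening: 0.0006
```

```bash
python3 - <<'E'
from mv import *
from h import *
from plant import robot
s=robot.read_state();show(s)
goal(s,T(bp,[[-.026,.06,.139]])[0],bp[2])
c=robot.read_camera("scene");view(c,290,100,100,100,6,"b4.png")
E
```

```text
t 4.85 pos [0.5231 0.2597 0.1406] F [0.51 0.35 0.69] tq [0.02 0.03 0.01] open 0.0006 q [ 0.37  0.15  1.64 -0.    1.35  1.82]
turn [ 0.  0. -0.] shift mm [-1.4 -0.2  1.6]
```

View pics/b4.png

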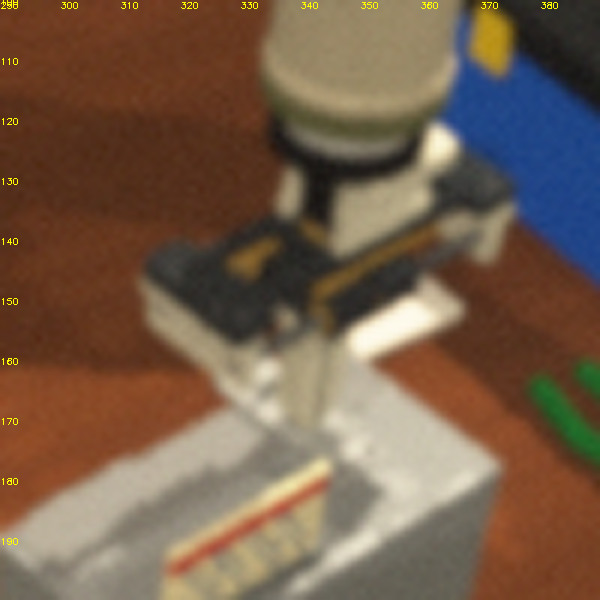

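Emit:
step_arm --targets '[{"tx":-0.5,"ty":0,"tz":1,"ax":0,"ay":0,"az":0,"grip":255},{"tx":-0.5,"ty":0,"tz":1,"ax":0,"ay":0,"az":0,"grip":255},{"tx":0,"ty":0,"tz":0,"ax":0,"ay":0,"az":0,"grip":255}]'

```text
t: 5.2
tool_pos: [0.5224, 0.2596, 0.1393]
orientation: [-3.135, -0.196, -0.002]
force: [0.1, 0.4, 3.9]
opening: 0.0006
```

Emit:
step_arm --targets '[{"tx":0,"ty":0,"tz":1,"ax":0,"ay":0,"az":0,"grip":255},{"tx":0,"ty":0,"tz":0,"ax":0,"ay":0,"az":0,"grip":255}]'

```text
t: 5.4
tool_pos: [0.5225, 0.2597, 0.1392]
orientation: [-3.135, -0.196, -0.002]
force: [-2.5, -2.2, 10.5]
opening: 0.0003
```

Emit:
step_arm --targets '[{"tx":0,"ty":0,"tz":0.6,"ax":0,"ay":0,"az":0,"grip":255},{"tx":0,"ty":0,"tz":0,"ax":0,"ay":0,"az":0,"grip":255},{"tx":0,"ty":0,"tz":-20,"ax":0,"ay":0,"az":0,"grip":255},{"tx":0,"ty":0,"tz":-40,"ax":0,"ay":0,"az":0,"grip":255},{"tx":0,"ty":0,"tz":-40,"ax":0,"ay":0,"az":0,"grip":255},{"tx":0,"ty":0,"tz":-40,"ax":0,"ay":0,"az":0,"grip":255},{"tx":0,"ty":40,"tz":0,"ax":0,"ay":0,"az":-0.12,"grip":100},{"tx":0,"ty":40,"tz":0,"ax":0,"ay":0,"az":-0.12,"grip":100},{"tx":0,"ty":40,"tz":0,"ax":0,"ay":0,"az":-0.12,"grip":100},{"tx":0,"ty":40,"tz":0,"ax":0,"ay":0,"az":-0.12,"grip":100},{"tx":0,"ty":40,"tz":0,"ax":0,"ay":0,"az":-0.12,"grip":50},{"tx":0,"ty":40,"tz":0,"ax":0,"ay":0,"az":-0.12,"grip":50},{"tx":0,"ty":40,"tz":0,"ax":0,"ay":0,"az":-0.12,"grip":50},{"tx":0,"ty":40,"tz":0,"ax":0,"ay":0,"az":-0.12,"grip":50},{"tx":0,"ty":0,"tz":0,"ax":0,"ay":0,"az":0,"grip":50}]'

```text
t: 6.9
tool_pos: [0.6832, -0.0075, 0.2734]
orientation: [-2.689, -1.622, 0.006]
force: [-1.1, -0.1, -1.0]
opening: 0.0678
```

```bash
python3 - <<'E'
from mv import *
from h import *
from plant import robot
s=robot.read_state();show(s)
goal(s,[kp[0],kp[1],.15],-.285+np.pi/2)
for n in("scene","top"):
    c=robot.read_camera(n);pickle.dump(c,open(f"{n}3.pkl","wb"))
L=[(T(bp,rect(-.077,-.007,.042,.078,.1235)),(0,255,0))]
view(c,150,190,100,70,8,"c1.png");c=load("scene",3);view(c,280,130,100,75,8,"c2.png",L)
E
```

```text
t 6.9 pos [ 0.6832 -0.0075  0.2734] F [-1.09 -0.1  -1.02] tq [-0.04 -0.01  0.02] open 0.0678 q [-0.09  0.35  1.16 -0.    1.64  0.4 ]
turn [-0.003  0.002 -0.2  ] shift mm [-251.3 -155.3  123.4]
```

View pics/c1.png

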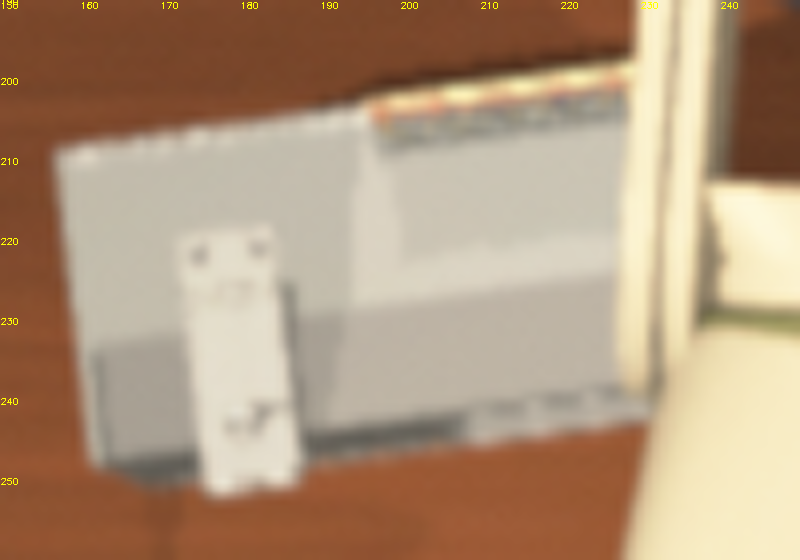

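View pics/c2.png

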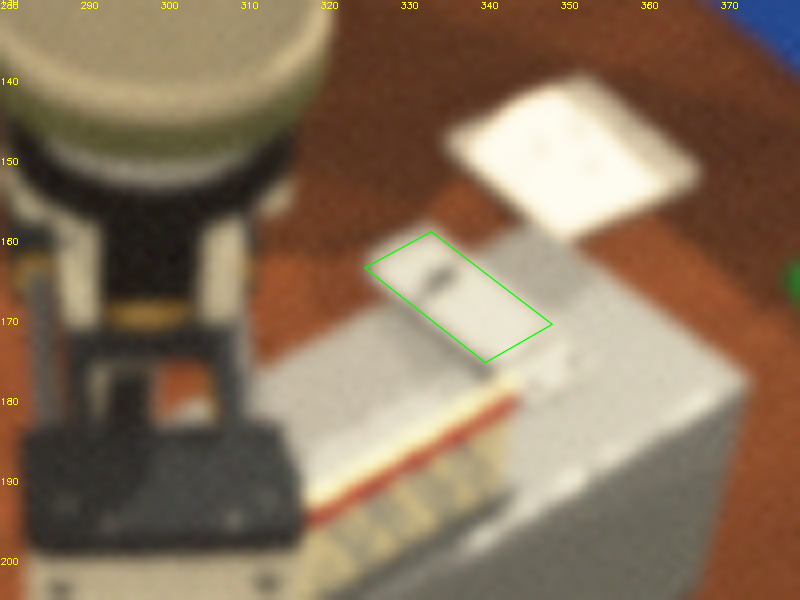

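Hasp lies flat on the predicted outline (scene (325–347,159–175)) with the staple showing in the slot at (334,164). Next, the clip.

Emit:
step_arm --targets '[{"tx":0,"ty":0,"tz":0,"ax":0,"ay":0,"az":-0.1,"grip":60},{"tx":0,"ty":0,"tz":0,"ax":0,"ay":0,"az":-0.1,"grip":60},{"tx":-36,"ty":-22,"tz":0,"ax":0,"ay":0,"az":0,"grip":60},{"tx":-36,"ty":-22,"tz":0,"ax":0,"ay":0,"az":0,"grip":60},{"tx":-36,"ty":-22,"tz":10,"ax":0,"ay":0,"az":0,"grip":60},{"tx":-36,"ty":-22,"tz":20,"ax":0,"ay":0,"az":0,"grip":60},{"tx":-36,"ty":-22,"tz":20,"ax":0,"ay":0,"az":0,"grip":60},{"tx":-36,"ty":-22,"tz":20,"ax":0,"ay":0,"az":0,"grip":60},{"tx":-35,"ty":-23,"tz":20,"ax":0,"ay":0,"az":0,"grip":60},{"tx":0,"ty":0,"tz":15,"ax":0,"ay":0,"az":0,"grip":60},{"tx":0,"ty":0,"tz":0,"ax":0,"ay":0,"az":0,"grip":60},{"tx":0,"ty":0,"tz":0,"ax":0,"ay":0,"az":0,"grip":60}]'

```text
t: 8.2
tool_pos: [0.4627, -0.1999, 0.173]
orientation: [2.514, 1.882, 0.002]
force: [-0.0, 0.2, 0.4]
opening: 0.0709
```

```bash
python3 - <<'E'
from mv import *
from h import *
from plant import robot
s=robot.read_state();show(s)
goal(s,[kp[0],kp[1],.088],-.285+np.pi/2)
for n in("scene","top"):
    c=robot.read_camera(n);pickle.dump(c,open(f"{n}4.pkl","wb"))
view(c,290,200,100,75,8,"d1.png");c=load("scene",4);view(c,150,170,100,75,8,"d2.png")
E
```

```text
t 8.2 pos [ 0.4627 -0.1999  0.173 ] F [-0.01  0.25  0.44] tq [-0.03 -0.04 -0.03] open 0.0709 q [-0.51 -0.1   1.83  0.    1.41 -0.22]
turn [ 0.001 -0.    -0.001] shift mm [-4.7  2.2 85. ]
```

View pics/d2.png

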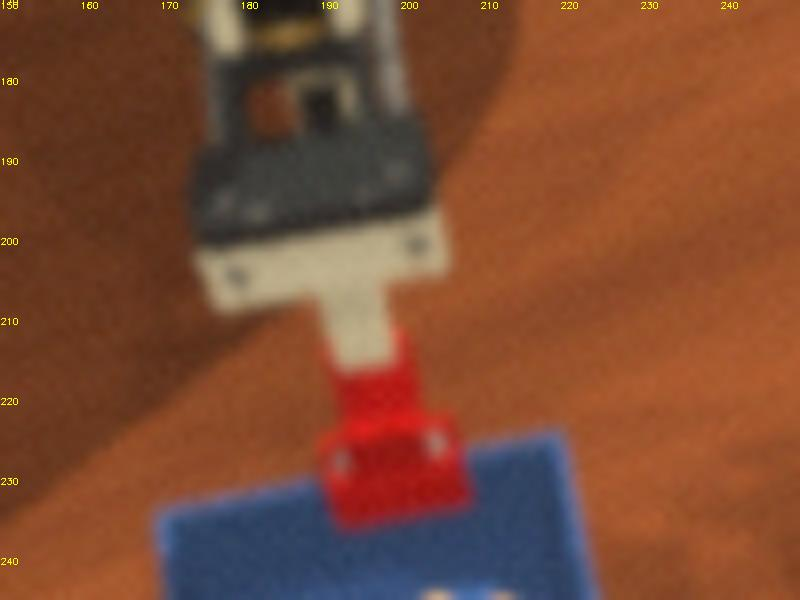

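```bash
cat > ov.py <<'E'
from mv import *
from h import *
def fing(s,half,th=.0):
    R=Ro.from_rotvec(s["orientation"]);L=[]
    for g in(1,-1):
        P=[[-.0075,g*half,-.03],[-.0075,g*half,.014],[.0075,g*half,.014],[.0075,g*half,-.03]]
        L.append((R.apply(P)+s["tool_pos"],(0,255,255)))
    return L
def clipL(kp,col=(255,255,0)):
    L=box(kp,-.0045,.0045,-.025,.025,.036,.066,(0,255,0))
    for g in(1,-1): L+=[(T(kp,[[g*.010,-.015,.071],[g*.0225,-.015,.105],[g*.0225,.015,.105],[g*.010,.015,.071]]),col)]
    return L
E
python3 - <<'E'
from ov import *
from plant import robot
s=robot.read_state();L=fing(s,.0355)+clipL(kp)
view(load("top",4),290,200,100,75,8,"d1.png",L);view(load("scene",4),150,170,100,75,8,"d2.png",L)
E
```

```text
(no output)
```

View pics/d2.png

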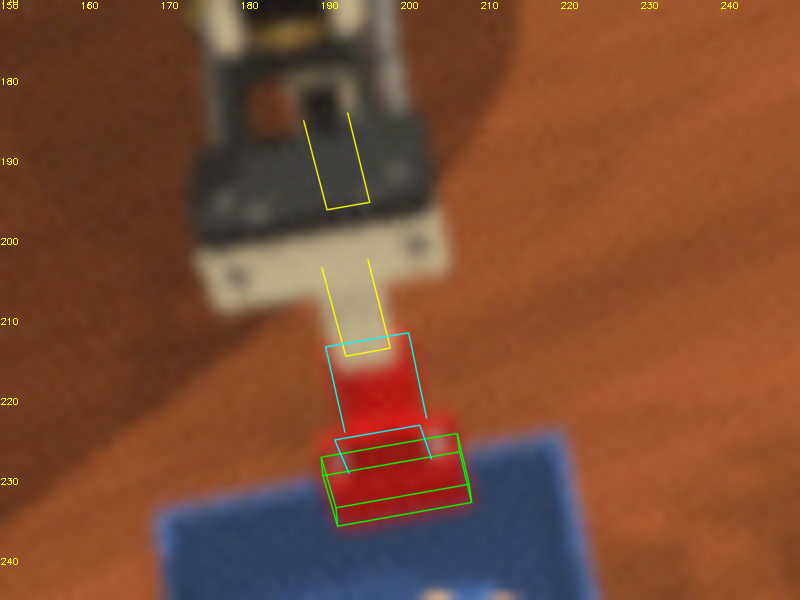

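View pics/d1.png

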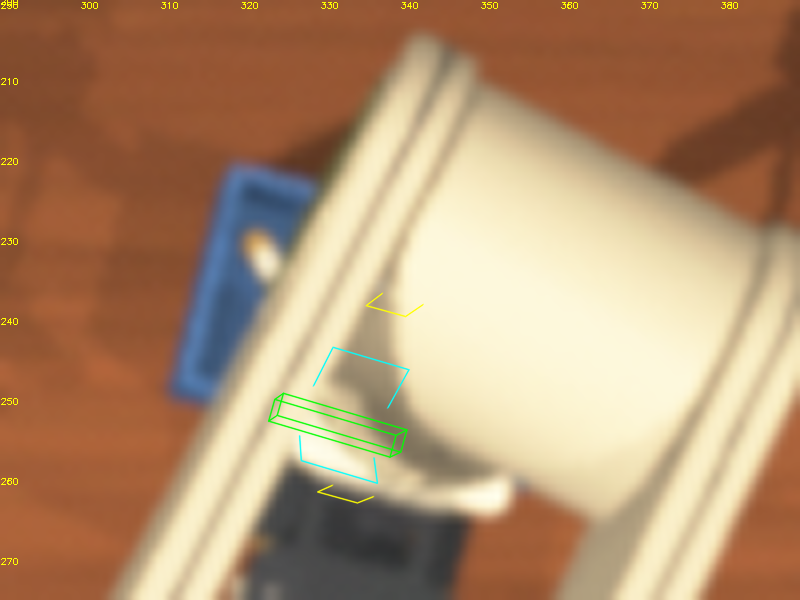

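Emit:
step_arm --targets '[{"tx":-3.5,"ty":2,"tz":20,"ax":0,"ay":0,"az":0,"grip":60},{"tx":0,"ty":0,"tz":20,"ax":0,"ay":0,"az":0,"grip":60},{"tx":0,"ty":0,"tz":20,"ax":0,"ay":0,"az":0,"grip":60},{"tx":0,"ty":0,"tz":15,"ax":0,"ay":0,"az":0,"grip":60},{"tx":0,"ty":0,"tz":10,"ax":0,"ay":0,"az":0,"grip":60},{"tx":0,"ty":0,"tz":0,"ax":0,"ay":0,"az":0,"grip":60},{"tx":0,"ty":0,"tz":0,"ax":0,"ay":0,"az":0,"grip":60}]'

```text
t: 9.0
tool_pos: [0.4635, -0.2049, 0.0877]
orientation: [2.515, 1.882, 0.0]
force: [0.1, -0.2, -0.3]
opening: 0.0711
```

```bash
python3 - <<'E'
from ov import *
from plant import robot
s=robot.read_state();show(s)
goal(s,[kp[0],kp[1],.088],-.285+np.pi/2)
for n in("scene","top"):
    c=robot.read_camera(n);pickle.dump(c,open(f"{n}5.pkl","wb"))
view(load("scene",5),150,170,100,75,8,"e2.png",fing(s,.0355)+clipL(kp))
E
```

```text
t 9.0 pos [ 0.4635 -0.2049  0.0877] F [ 0.12 -0.21 -0.27] tq [-0.04 -0.08 -0.06] open 0.0711 q [-0.52 -0.    1.9   0.    1.24 -0.23]
turn [ 0.001  0.    -0.001] shift mm [-0.1  0.  -0.3]
```

View pics/e2.png

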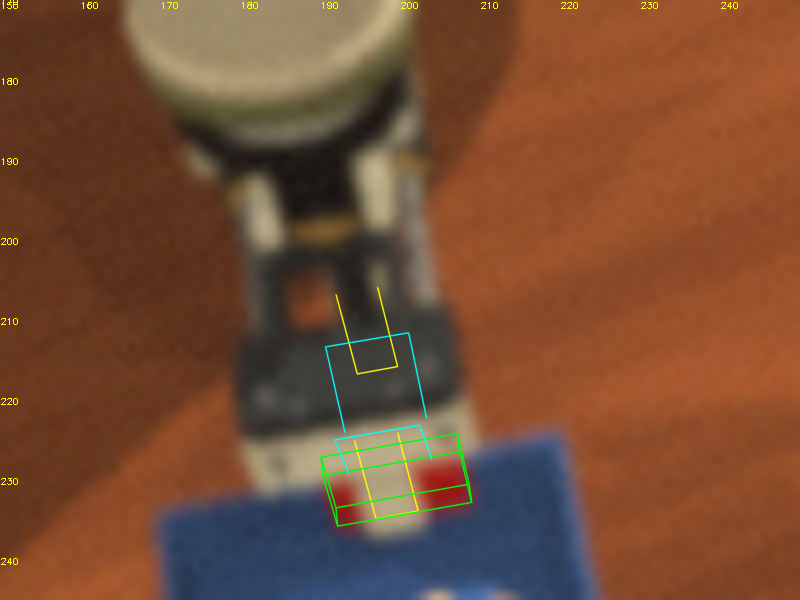

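Emit:
step_arm --targets '[{"tx":0,"ty":0,"tz":0,"ax":0,"ay":0,"az":0,"grip":118},{"tx":0,"ty":0,"tz":0,"ax":0,"ay":0,"az":0,"grip":118},{"tx":0,"ty":0,"tz":0,"ax":0,"ay":0,"az":0,"grip":118},{"tx":0,"ty":0,"tz":0,"ax":0,"ay":0,"az":0,"grip":122}]' --squeeze 30

```text
t: 9.5
tool_pos: [0.463, -0.205, 0.0872]
orientation: [2.515, 1.882, 0.0]
force: [0.2, 0.2, -0.4]
opening: 0.0491
```

Emit:
step_arm --targets '[{"tx":0,"ty":0,"tz":0,"ax":0,"ay":0,"az":0,"grip":126},{"tx":0,"ty":0,"tz":0,"ax":0,"ay":0,"az":0,"grip":126}]'

```text
t: 9.7
tool_pos: [0.4632, -0.205, 0.0872]
orientation: [2.515, 1.882, 0.0]
force: [0.9, -0.6, 0.6]
opening: 0.0473
```

Emit:
step_arm --targets '[{"tx":0,"ty":0,"tz":0,"ax":0,"ay":0,"az":0,"grip":130},{"tx":0,"ty":0,"tz":0,"ax":0,"ay":0,"az":0,"grip":130}]'

```text
t: 9.9
tool_pos: [0.4633, -0.2051, 0.0873]
orientation: [2.515, 1.882, 0.001]
force: [1.1, -0.3, 1.3]
opening: 0.0459
```

Emit:
step_arm --targets '[{"tx":0,"ty":0,"tz":0,"ax":0,"ay":0,"az":0,"grip":134},{"tx":0,"ty":0,"tz":0,"ax":0,"ay":0,"az":0,"grip":134}]'

```text
t: 10.1
tool_pos: [0.4632, -0.205, 0.0873]
orientation: [2.515, 1.882, 0.0]
force: [1.6, 0.5, 2.7]
opening: 0.0444
```

Emit:
step_arm --targets '[{"tx":0,"ty":1,"tz":0,"ax":0,"ay":0,"az":0,"grip":134},{"tx":0,"ty":0,"tz":0,"ax":0,"ay":0,"az":0,"grip":134}]'

```text
t: 10.3
tool_pos: [0.4638, -0.2051, 0.0872]
orientation: [-2.515, -1.882, 0.001]
force: [-1.6, 0.2, 5.2]
opening: 0.0445
```

Emit:
step_arm --targets '[{"tx":0,"ty":0,"tz":0,"ax":0,"ay":0,"az":0,"grip":139},{"tx":0,"ty":0,"tz":0,"ax":0,"ay":0,"az":0,"grip":139}]'

```text
t: 10.5
tool_pos: [0.4638, -0.2052, 0.0875]
orientation: [-2.515, -1.882, 0.0]
force: [-3.2, 1.1, 8.7]
opening: 0.0424
```

Emit:
step_arm --targets '[{"tx":0,"ty":0,"tz":0,"ax":0,"ay":0,"az":0,"grip":144},{"tx":0,"ty":0,"tz":0,"ax":0,"ay":0,"az":0,"grip":144}]'

```text
t: 10.7
tool_pos: [0.4641, -0.2053, 0.0878]
orientation: [2.515, 1.882, -0.0]
force: [-2.6, -0.1, 8.3]
opening: 0.0408
```

Emit:
step_arm --targets '[{"tx":0,"ty":-0.4,"tz":-0.5,"ax":0,"ay":0,"az":0,"grip":150},{"tx":0,"ty":0,"tz":0,"ax":0,"ay":0,"az":0,"grip":150}]'

```text
t: 10.9
tool_pos: [0.4639, -0.2053, 0.0882]
orientation: [2.515, 1.882, 0.001]
force: [-0.1, -0.5, 7.9]
opening: 0.0386
```

Emit:
step_arm --targets '[{"tx":0,"ty":0,"tz":-0.5,"ax":0,"ay":0,"az":0,"grip":158},{"tx":0,"ty":0,"tz":0,"ax":0,"ay":0,"az":0,"grip":158}]'

```text
t: 11.1
tool_pos: [0.4639, -0.2053, 0.0888]
orientation: [2.515, 1.882, 0.0]
force: [-2.3, 0.9, 8.5]
opening: 0.0358
```

Emit:
step_arm --targets '[{"tx":0,"ty":0,"tz":-0.5,"ax":0,"ay":0,"az":0,"grip":166},{"tx":0,"ty":0,"tz":0,"ax":0,"ay":0,"az":0,"grip":166}]'

```text
t: 11.3
tool_pos: [0.4638, -0.2053, 0.0893]
orientation: [2.515, 1.882, 0.0]
force: [-1.6, 1.2, 8.4]
opening: 0.0329
```

Emit:
step_arm --targets '[{"tx":0,"ty":-0.2,"tz":-0.5,"ax":0,"ay":0,"az":0,"grip":176},{"tx":0,"ty":0,"tz":0,"ax":0,"ay":0,"az":0,"grip":176},{"tx":0,"ty":0,"tz":0,"ax":0,"ay":0,"az":0,"grip":176}]'

```text
t: 11.6
tool_pos: [0.4638, -0.2053, 0.09]
orientation: [2.515, 1.882, 0.0]
force: [-1.9, 1.2, 9.3]
opening: 0.0294
```

Emit:
step_arm --targets '[{"tx":0,"ty":0,"tz":-0.5,"ax":0,"ay":0,"az":0,"grip":186},{"tx":0,"ty":0,"tz":0,"ax":0,"ay":0,"az":0,"grip":186},{"tx":0,"ty":0,"tz":0,"ax":0,"ay":0,"az":0,"grip":186}]'

```text
t: 11.9
tool_pos: [0.4638, -0.2053, 0.0905]
orientation: [2.515, 1.882, 0.001]
force: [-1.6, 0.7, 9.7]
opening: 0.0255
```

Emit:
step_arm --targets '[{"tx":0,"ty":0,"tz":-0.5,"ax":0,"ay":0,"az":0,"grip":196},{"tx":0,"ty":0,"tz":0,"ax":0,"ay":0,"az":0,"grip":196},{"tx":0,"ty":0,"tz":0,"ax":0,"ay":0,"az":0,"grip":196}]'

```text
t: 12.2
tool_pos: [0.4638, -0.2054, 0.091]
orientation: [2.514, 1.882, 0.001]
force: [-1.3, 0.0, 8.2]
opening: 0.0217
```

```bash
python3 - <<'E'
from ov import *
from plant import robot
s=robot.read_state();show(s)
c=robot.read_camera("scene");pickle.dump(c,open(f"scene6.pkl","wb"))
view(c,150,170,100,75,8,"e3.png")
E
```

```text
t 12.2 pos [ 0.4638 -0.2054  0.091 ] F [-1.34  0.04  8.16] tq [ 0.06  0.25 -0.01] open 0.0217 q [-0.52 -0.    1.9  -0.    1.25 -0.23]
```

View pics/e3.png

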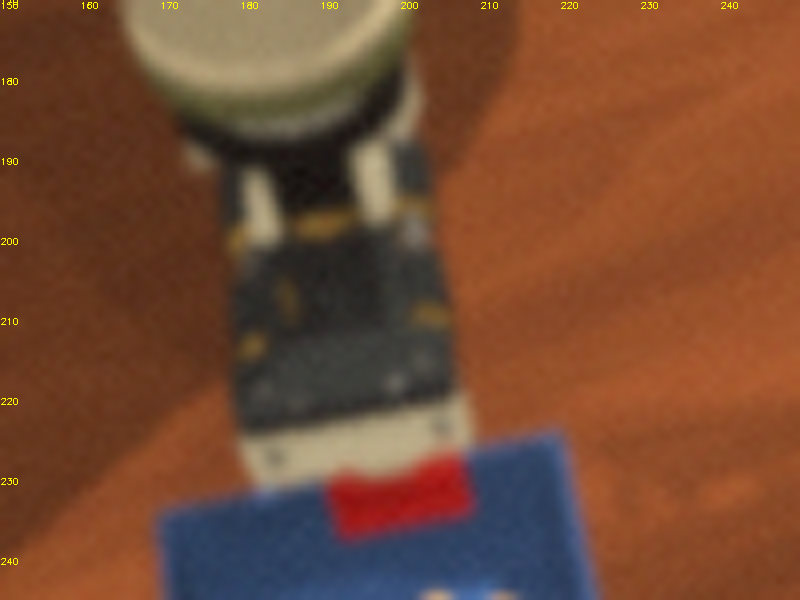

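Emit:
step_arm --targets '[{"tx":0,"ty":0,"tz":-0.3,"ax":0,"ay":0,"az":0,"grip":206},{"tx":0,"ty":0,"tz":0,"ax":0,"ay":0,"az":0,"grip":212},{"tx":0,"ty":0,"tz":0,"ax":0,"ay":0,"az":0,"grip":255},{"tx":0,"ty":0,"tz":0,"ax":0,"ay":0,"az":0,"grip":255},{"tx":0,"ty":0,"tz":0,"ax":0,"ay":0,"az":0,"grip":255}]' --squeeze 32

```text
t: 12.75
tool_pos: [0.4629, -0.205, 0.0914]
orientation: [-2.515, -1.882, 0.001]
force: [-7.1, 2.6, 14.9]
opening: 0.0158
```

```bash
python3 - <<'E'
from ov import *
from plant import robot
s=robot.read_state();show(s)
E
```

```text
t 12.75 pos [ 0.4629 -0.205   0.0914] F [-7.09  2.57 14.86] tq [0.55 1.38 0.08] open 0.0158 q [-0.52 -0.01  1.9  -0.    1.25 -0.23]
```

Emit:
step_arm --targets '[{"tx":0,"ty":0,"tz":-2,"ax":0,"ay":0,"az":0,"grip":255},{"tx":0,"ty":0,"tz":-2,"ax":0,"ay":0,"az":0,"grip":255},{"tx":0,"ty":0,"tz":0,"ax":0,"ay":0,"az":0,"grip":255}]'

```text
t: 13.05
tool_pos: [0.4632, -0.2049, 0.0941]
orientation: [-2.515, -1.882, 0.0]
force: [-0.1, 0.0, -0.6]
opening: 0.016
```

```bash
python3 - <<'E'
from ov import *
from plant import robot
s=robot.read_state();show(s)
c=robot.read_camera("scene");pickle.dump(c,open(f"scene7.pkl","wb"))
view(c,150,170,100,75,8,"e4.png",box(tp,-.045,.045,-.075,.075,0,.06,(0,255,0)))
E
```

```text
t 13.05 pos [ 0.4632 -0.2049  0.0941] F [-0.14  0.04 -0.55] tq [-0.01 -0.1   0.01] open 0.016 q [-0.52 -0.01  1.89  0.    1.26 -0.23]
```

View pics/e4.png

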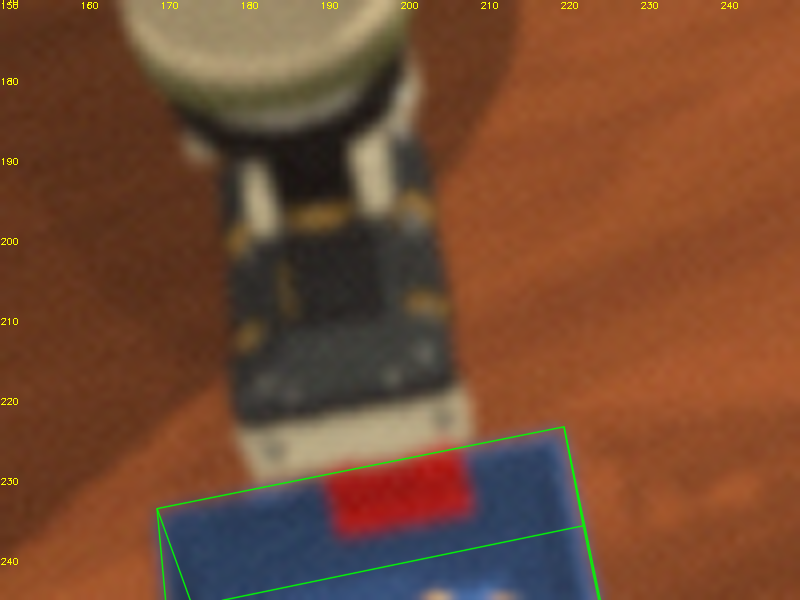

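Emit:
step_arm --targets '[{"tx":0,"ty":0,"tz":-10,"ax":0,"ay":0,"az":0,"grip":255},{"tx":0,"ty":0,"tz":-20,"ax":0,"ay":0,"az":0,"grip":255},{"tx":0,"ty":0,"tz":-30,"ax":0,"ay":0,"az":0,"grip":255},{"tx":0,"ty":0,"tz":-40,"ax":0,"ay":0,"az":0,"grip":255},{"tx":0,"ty":0,"tz":-40,"ax":0,"ay":0,"az":0,"grip":255},{"tx":0,"ty":0,"tz":-35,"ax":0,"ay":0,"az":0,"grip":255},{"tx":0,"ty":0,"tz":0,"ax":0,"ay":0,"az":0,"grip":255}]'

```text
t: 13.8
tool_pos: [0.4657, -0.2063, 0.2764]
orientation: [2.508, 1.877, 0.006]
force: [0.5, -0.5, 0.5]
opening: 0.0161
```

```bash
python3 - <<'E'
from ov import *
from plant import robot
s=robot.read_state();show(s)
X=T(bp,[[cp[0],cp[1],.268]])[0];print(X);goal(s,X,bp[2]+np.pi/2)
for n in("scene","top"):
    c=robot.read_camera(n);pickle.dump(c,open(f"{n}8.pkl","wb"))
view(load("scene",8),130,130,100,100,6,"f1.png");view(c,290,180,100,100,6,"f2.png")
cv2.imwrite("pics/f.png",np.hstack([cv2.imread("pics/f1.png"),cv2.imread("pics/f2.png")])[:, :]) if 0 else None
E
```

```text
t 13.8 pos [ 0.4657 -0.2063  0.2764] F [ 0.51 -0.54  0.52] tq [-0.01 -0.12 -0.02] open 0.0161 q [-0.52 -0.14  1.68  0.    1.59 -0.23]
[0.61069926 0.15523658 0.268     ]
turn [ 0.009  0.004 -0.411] shift mm [340.6 189.    8.4]
```

View pics/f1.png

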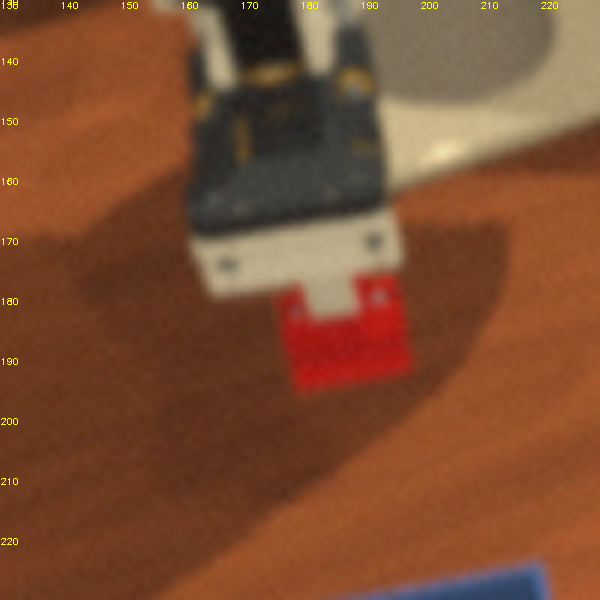

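View pics/f2.png

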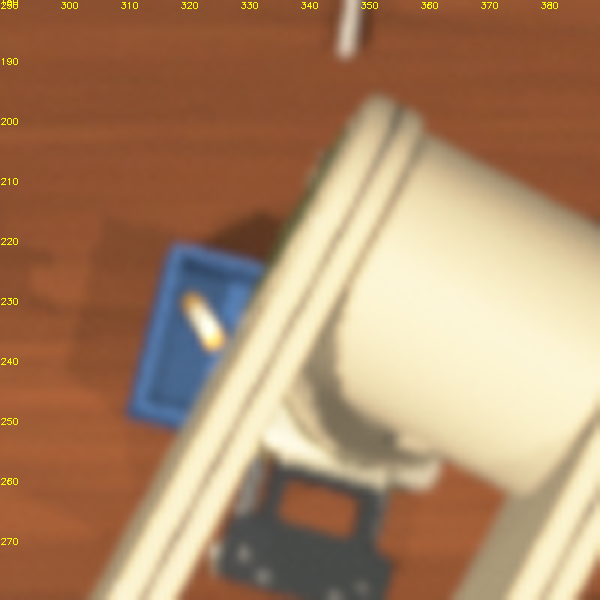

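```bash
python3 - <<'E'
from ov import *
from plant import robot
s=robot.read_state();c=load("scene",8)
R=Ro.from_rotvec(s["orientation"])
px=(np.array([(298,392),(412,370)])+.5)/6-.5+[130,130]
# tool x=+y-ish of clip, tool y=+x of clip
f=lambda p:(proj(c,R.apply([[p[0]-.025,.0138,p[1]+.029],[p[0]+.025,.0138,p[1]+.029]])+s["tool_pos"])-px).ravel()
r=least_squares(f,[0,.025]);print(r.x,r.fun)
E
```

```text
[-0.00037246  0.02138166] [-0.11529775 -0.16378802  0.11754023  0.16941534]
```

Emit:
step_arm --targets '[{"tx":0,"ty":0,"tz":0,"ax":0,"ay":0,"az":-0.137,"grip":255},{"tx":0,"ty":0,"tz":0,"ax":0,"ay":0,"az":-0.137,"grip":255},{"tx":0,"ty":0,"tz":0,"ax":0,"ay":0,"az":-0.137,"grip":255},{"tx":30,"ty":10,"tz":0,"ax":0,"ay":0,"az":0,"grip":255},{"tx":30,"ty":16,"tz":0,"ax":0,"ay":0,"az":0,"grip":255},{"tx":30,"ty":18,"tz":0,"ax":0,"ay":0,"az":0,"grip":255},{"tx":30,"ty":18,"tz":0,"ax":0,"ay":0,"az":0,"grip":255},{"tx":30,"ty":18,"tz":0,"ax":0,"ay":0,"az":0,"grip":255},{"tx":30,"ty":18,"tz":0,"ax":0,"ay":0,"az":0,"grip":255},{"tx":30,"ty":18,"tz":0,"ax":0,"ay":0,"az":0,"grip":255},{"tx":30,"ty":18,"tz":0,"ax":0,"ay":0,"az":0,"grip":255},{"tx":30,"ty":18,"tz":0,"ax":0,"ay":0,"az":0,"grip":255},{"tx":30,"ty":18,"tz":0,"ax":0,"ay":0,"az":0,"grip":255},{"tx":25,"ty":12,"tz":0,"ax":0,"ay":0,"az":0,"grip":255},{"tx":15,"ty":8,"tz":0,"ax":0,"ay":0,"az":0,"grip":255},{"tx":0,"ty":0,"tz":0,"ax":0,"ay":0,"az":0,"grip":255},{"tx":0,"ty":0,"tz":0,"ax":0,"ay":0,"az":0,"grip":255}]'

```text
t: 15.6
tool_pos: [0.6089, 0.1555, 0.2681]
orientation: [-2.077, -2.355, 0.003]
force: [0.0, -0.3, -1.1]
opening: 0.0163
```

```bash
python3 - <<'E'
from ov import *
from plant import robot
s=robot.read_state();show(s)
X=T(bp,[[cp[0],cp[1],.2254]])[0];goal(s,X,bp[2]+np.pi/2)
for n in("scene","top"):
    c=robot.read_camera(n);pickle.dump(c,open(f"{n}9.pkl","wb"))
R=Ro.from_rotvec(s["orientation"])
L=box(bp,cp[0]-.0015,cp[0]+.0015,cp[1]-.05,cp[1]+.05,.12,.184,(0,255,0))
for g in(1,-1):
    P=[[-.025,g*.006,.025],[-.025,g*.0138,.054],[.025,g*.0138,.054],[.025,g*.006,.025]]
    L.append((R.apply(P)+s["tool_pos"],(255,255,0)))
view(load("scene",9),280,130,100,75,8,"g1.png",L);view(load("scene",9),280,130,100,75,8,"g0.png")
view(c,150,170,100,75,8,"g2.png",L)
E
```

```text
t 15.6 pos [0.6089 0.1555 0.2681] F [ 0.01 -0.31 -1.14] tq [-0.05 -0.12 -0.  ] open 0.0163 q [ 0.17  0.2   1.35 -0.    1.6   0.04]
turn [-0.002  0.001  0.   ] shift mm [-0.5  1.7 42.7]
```

View pics/g0.png

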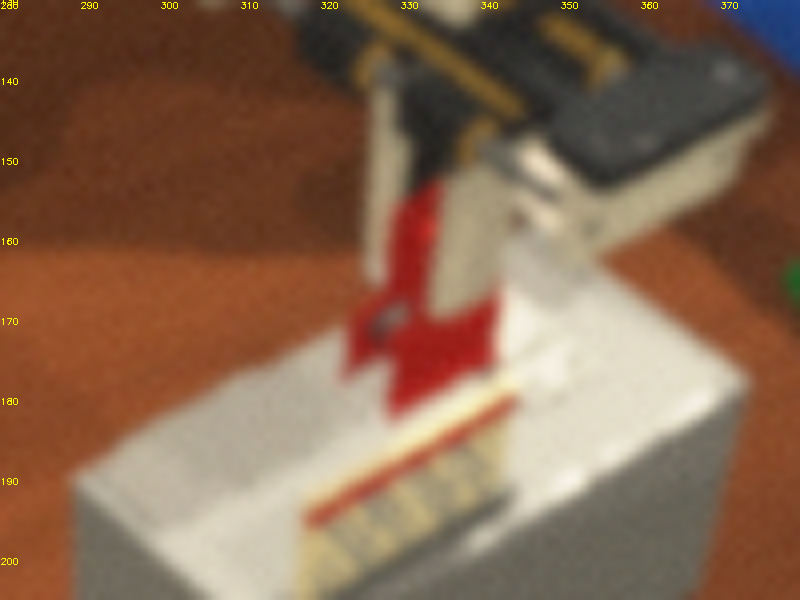

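View pics/g1.png

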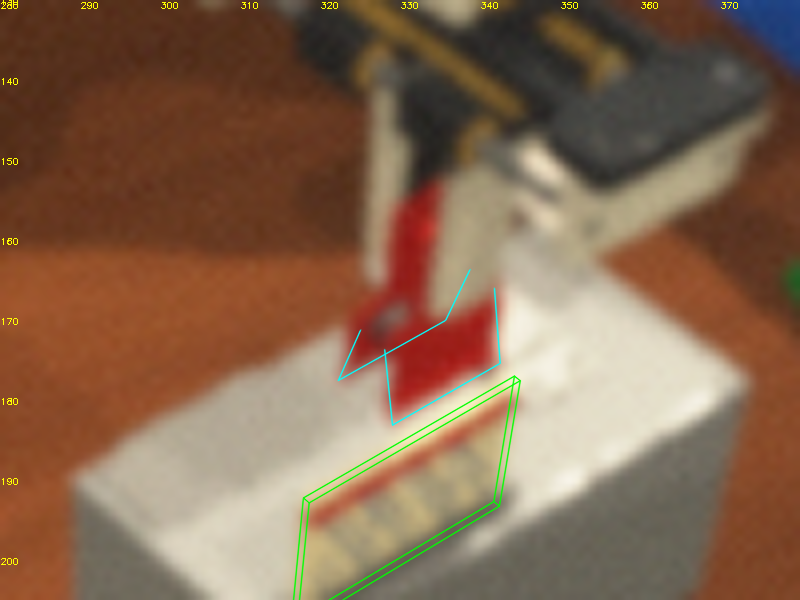

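View pics/g2.png

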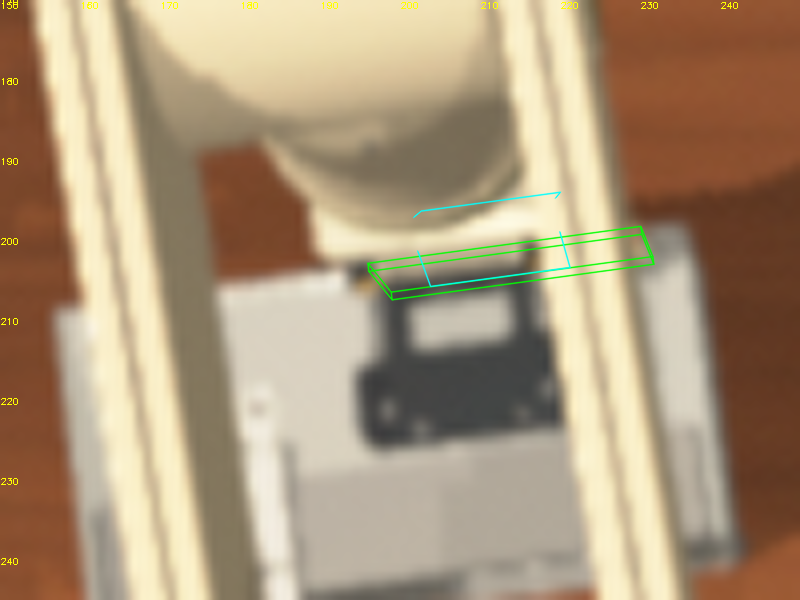

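Emit:
step_arm --targets '[{"tx":-0.5,"ty":1.7,"tz":0,"ax":0,"ay":0,"az":0,"grip":255},{"tx":0,"ty":0,"tz":10,"ax":0,"ay":0,"az":0,"grip":255},{"tx":0,"ty":0,"tz":8,"ax":0,"ay":0,"az":0,"grip":255},{"tx":0,"ty":0,"tz":5,"ax":0,"ay":0,"az":0,"grip":255},{"tx":0,"ty":0,"tz":0,"ax":0,"ay":0,"az":0,"grip":255},{"tx":0,"ty":0,"tz":0,"ax":0,"ay":0,"az":0,"grip":255}]'

```text
t: 16.3
tool_pos: [0.6111, 0.1557, 0.246]
orientation: [-2.078, -2.356, 0.001]
force: [0.4, 0.1, -0.2]
opening: 0.0157
```

```bash
cat > look.py <<'E'
import sys
from ov import *
from plant import robot
s=robot.read_state();show(s)
X=T(bp,[[cp[0],cp[1],.2235]])[0];goal(s,X,bp[2]+np.pi/2)
k=sys.argv[1]
for n in("scene","top"):
    c=robot.read_camera(n);pickle.dump(c,open(f"{n}{k}.pkl","wb"))
R=Ro.from_rotvec(s["orientation"])
L=box(bp,cp[0]-.0015,cp[0]+.0015,cp[1]-.05,cp[1]+.05,.12,.184,(0,255,0))
for g in(1,-1):
    P=[[-.025,g*.006,.0235],[-.025,g*.0138,.0525],[.025,g*.0138,.0525],[.025,g*.006,.0235]]
    L.append((R.apply(P)+s["tool_pos"],(255,255,0)))
view(load("scene",k),300,140,65,65,9,f"l{k}_o.png",L);view(load("scene",k),300,140,65,65,9,f"l{k}.png")
E
python3 look.py 10
```

```text
t 16.3 pos [0.6111 0.1557 0.246 ] F [ 0.38  0.14 -0.22] tq [-0.07 -0.14  0.01] open 0.0157 q [0.17 0.21 1.38 0.   1.56 0.04]
turn [-0.001  0.    -0.   ] shift mm [-0.4 -0.4 22.5]
```

View pics/l10.png

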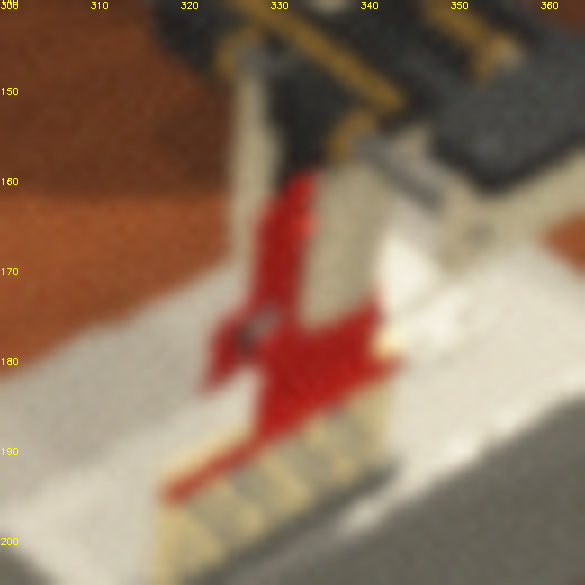

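View pics/l10_o.png

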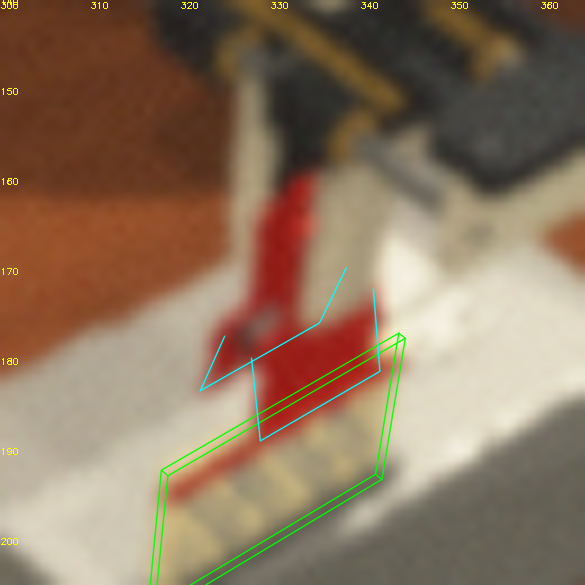

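Emit:
step_arm --targets '[{"tx":-0.4,"ty":-0.3,"tz":4,"ax":0,"ay":0,"az":0,"grip":255},{"tx":0,"ty":0,"tz":4,"ax":0,"ay":0,"az":0,"grip":255},{"tx":0,"ty":0,"tz":4,"ax":0,"ay":0,"az":0,"grip":255},{"tx":0,"ty":0,"tz":0,"ax":0,"ay":0,"az":0,"grip":255}]'

```text
t: 16.8
tool_pos: [0.6105, 0.1552, 0.2332]
orientation: [-2.078, -2.355, 0.002]
force: [1.0, 0.6, -1.6]
opening: 0.0159
```

Emit:
step_arm --targets '[{"tx":0,"ty":0,"tz":4,"ax":0,"ay":0,"az":0,"grip":255},{"tx":0,"ty":0,"tz":4,"ax":0,"ay":0,"az":0,"grip":255},{"tx":0,"ty":0,"tz":2.5,"ax":0,"ay":0,"az":0,"grip":255},{"tx":0,"ty":0,"tz":0,"ax":0,"ay":0,"az":0,"grip":255},{"tx":0,"ty":0,"tz":0,"ax":0,"ay":0,"az":0,"grip":255}]'

```text
t: 17.3
tool_pos: [0.6109, 0.1553, 0.2238]
orientation: [-2.078, -2.356, 0.0]
force: [-0.4, 0.6, -1.0]
opening: 0.0158
```

```bash
python3 look.py 11; python3 - <<'E'
from ov import *
view(load("top",11),150,185,100,70,8,"top11.png",box(bp,-.06,.06,-.12,.12,0,.12,(0,255,0)))
view(load("scene",11),150,200,90,70,8,"tr11.png",box(tp,-.045,.045,-.075,.075,0,.06,(0,255,0)))
E
```

```text
t 17.3 pos [0.6109 0.1553 0.2238] F [-0.4   0.58 -0.99] tq [-0.06 -0.11  0.01] open 0.0158 q [0.17 0.22 1.41 0.   1.52 0.04]
turn [-0. -0. -0.] shift mm [-0.  -0.2  0.3]
```

View pics/l11.png

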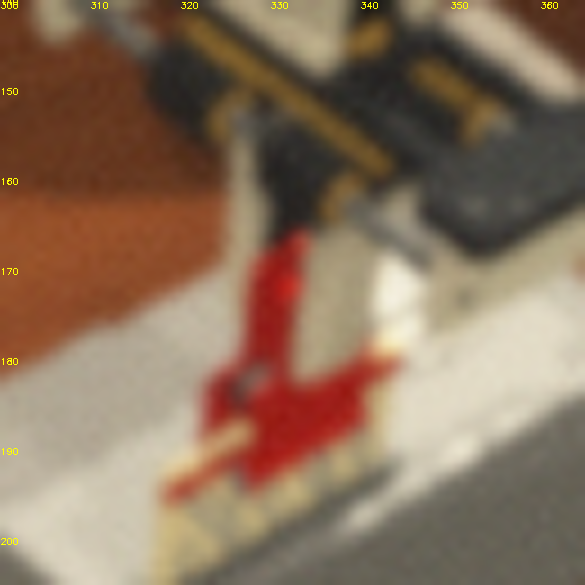

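View pics/l11_o.png

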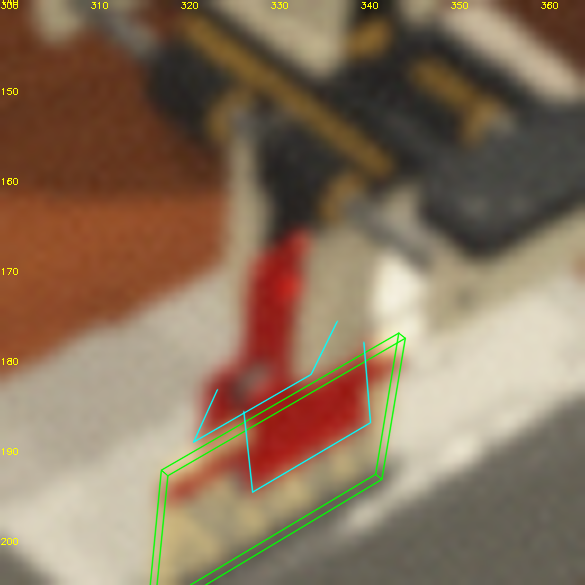

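View pics/top11.png

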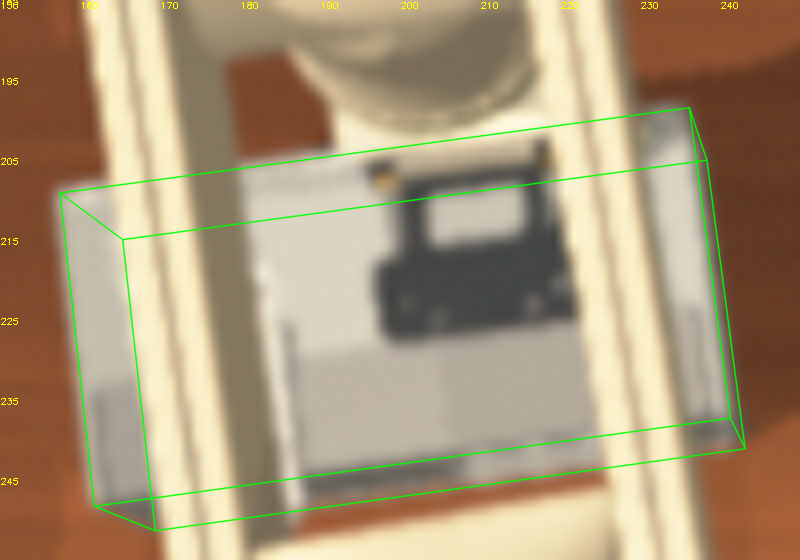

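View pics/tr11.png

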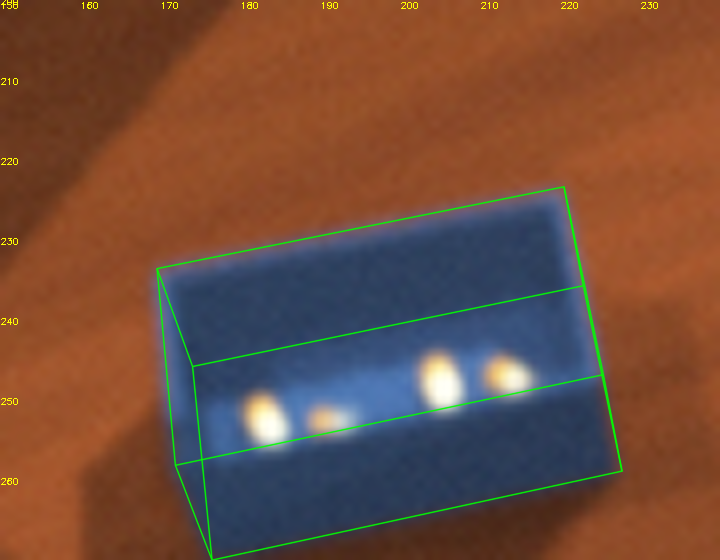

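```bash
python3 -c "
from plant import robot
print(robot.close_job())"
```

```text
the job is handed in; nothing more can be done
None
```

I shut the hasp, took the clip off the tray and handed in with the clip held open around the card's top edge, at about 17.3 s of the 61 s allowed.

- **Hasp:** It was swung over and pressed until it hit a stop. The force rose from about 4 to 10.5 N with no further travel. In the scene view afterwards it lay on the predicted shut outline, and both views showed the staple in the slot.
- **Clip:** It was squeezed to its stop (opening about 15.8 mm, 32 N grip) and lifted off the tray. It is now centred on the card's middle to within about 1 mm by calculation. By the fitted model, the lips reach about 12 mm below the card's edge and the spring barrel is about 10 mm above it. The last picture shows one lip on each side of the card. The force reading is only about the clip's weight (1 N), so there is no sign of contact with the card.
- **Bin and tray:** Both still match their first measured outlines. I did not re-measure the bystander objects at the end; the planned path kept clear of them.

**Checks that disagreed or were limited:**
- The height of the clip in the grip came out at 21 mm from one picture and 25 mm from the contact with the tray. I used 23.5 mm.
- Just before the clip left the tray there was a brief load of about 7 N sideways and 15 N upwards on the tool. It vanished on lifting and the tray did not visibly move.
- My first two move calls were refused for missing keys, so nothing moved.
- At the end the arm hid the clip from the top camera, so that last check rests on the scene camera alone.

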